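Fit a snap ring over a sprung hub and hold it spread at its groove

ROBOT

A 6-joint arm with a two-finger parallel gripper is mounted at the origin on a cart in front of the work surface, level with it; the furniture and walls round the work are solid. World frame = base frame: x ahead of the robot, y to its left, z up, the work surface at z = 0. Lengths are in mm, angles in rad, forces in N, time in s.
With the tool pointing down it reaches from about 275 to 1000 mm from the base axis. Payload 8.4 kg.
Tool frame: the origin (TCP) lies at the very end of the fingers, on their centre line; the grasp point (between the pads) lies 19 mm behind it; z points along the fingers, x is the direction in which the jaws open and shut, and the axes are right-handed (so a half turn about z gives the same grasp; the last joint's range is limited). The gripper opens to 85 mm and grips with 20 to 120 N. Pads are 22 mm wide; open, the fingers measure 114 mm over their backs; the gripper's body (76 mm by 85 mm) begins 54 mm behind the grasp point. The pads swing forward as they close: fully open they stand 13 mm farther back than shut.
Start: joints at [1.102, 0.353, 1.633, -0, 1.155, -0.002], TCP at [281.268, 558.136, 231.281] pointing down, gripper open.
Joint ranges: [-2.63, 2.63], [-0.92, 2.1], [0.06, 2.66], [-1.3, 4.44], [0, 2.69], [-3.02, 3.02]. Speed limits (rad/s): [2.22, 2.22, 2.79, 3.14, 3.14, 3.14].

INTERFACE

Orientations are given as [roll, pitch, yaw] about the fixed x, y, z axes, in that order (R = Rz(yaw) Ry(pitch) Rx(roll)).
In Python, from rig import r gives the robot as it stands.
- The arm moves only by the tool arm_command, never from a script. Its argument "targets" is a list of rows, each a list of 6 numbers: the shift along the tool's x, y, z in m, then the turn, a rotation vector about the tool's x, y, z in rad. A call has 1 to 20 rows; each row shifts and turns the commanded pose from where the row before left it, along the tool's axes as they then stand; what a row does not reach is not made up. A row lasts 1/12 s, in which the tool goes at most 41.7 mm and 7.16 degrees, less where a joint would pass 70% of its speed; a pose out of reach is approached as far as the arm can. A call is refused whole if a number of a shift passes 0.0417 or a number of a turn 0.125, either way. A call with a gripper value outside its range is refused whole. "fingers" is the finger opening in m, from 0 to 0.0854, set as the call begins (left out, the last holds). The fingers move at their own pace and stop on an object; "squeeze" is the grip in N (left out, the last holds). Time passes only in rows, so rows that do not move let the fingers close. It gives the time, the measured TCP pose, the force and the opening at its end, in the units of the state.
- r.sense(): the state, without advancing time (a new reading comes with each control period).
- r.grab_frame(name): name is "side" or "top"; returns a dict with "image" (420x560x3 uint8, blue, green, red), "fx", "fy", "cx", "cy" (pixels), "xyz" and "orientation" of the camera in the world. Camera axes: x right, y down, z forward; pixel columns grow to the right and rows downward; lengths in mm; the calibration is good to about 2 mm. A picture is of the moment at which its call begins. There is no depth.
- r.sign_off(): hands the job in, once; it reports no verdict.
The state is a dict: "clock": time; "qpos": joint angles; "qvel": joint speeds; "joint_efforts": joint torques, N m; "eef_pos": TCP position; "tcp_rot": TCP orientation; "contact_force": force on the tool from outside, world axes, zero at the start; "wrist_torque": the same for the moment, N m; "opening": opening from 0.0 (shut) to 1.0 (fully open).
Only numpy, scipy, OpenCV 4.12 (cv2) and the standard library are available. Lean on these libraries where they do the work, as an engineer would, in place of code of your own. Each camera call takes 0.05 s, during which the arm holds its last target.

TASK

Push the red-gripped lever of the spring compressor down until its spring bolt snaps over it and holds it, so that the brass sleeve uncovers the groove in the steel axle stub, and take your hand off the lever. Then squeeze the red handles of the snap-ring pliers in the tool stand fully to spread the ring on their tips, lift pliers and ring out of the stand, and lower the spread ring level over the axle stub, without forcing it, until it lies at the groove just above the sleeve. Finish holding it there: keep the pliers squeezed and in hand, the ring still spread around the groove, and leave the other things on the bench alone.

Things in the scene. Friction and masses are not known exactly. Their poses are not given: they have to be found in the camera images.
- compressor: Spring compressor fixed to the bench: blue base plate 112 x 200 mm, 12 mm high; origin on the hub's axis at bench height, z up. A forked lever runs along its y axis: pivot in a grey post at y +80 mm, 55 mm high; red grip 22 mm thick at y -80 to -130 mm. A latch housing 71 mm high with a steel spring bolt stands at x +28 to +52 mm, y -47 to -73 mm.
- groove (a point): On the axis of the upright steel axle stub (25 mm diameter), at mid height of its 5 mm wide groove, 81 mm above the bench; z up. The stub's top is 16 mm above this point, its last 4 mm tapering to 19 mm. The top of the brass sleeve (35 mm diameter) on the stub stands 9.5 mm above this point at the start and 2.5 mm below it once the lever is latched.
- press_lever (a joint): Lever angle, rad: 0 raised (start), grows as the grip is pressed down; 0.15 where the spring bolt holds it, 0.19 hard stop. Pressing takes up to about 15 N at the grip. The bolt snaps over only after about 0.16, so press nearly to the stop (0.175 to 0.19). Let go, it stays near 0.15 if latched, else springs back to 0.
- lever_grip (a point): Point on top of the lever's red grip to press on, midway along the grip, 105 mm from the hub's axis and 185 mm from the lever's pivot. It moves with the lever: 93 mm above the bench at the start, 66 mm when latched, 59 mm at the stop.
- tool_stand: Tool stand fixed to the bench: grey base 92 x 84 x 10 mm, a black rest block 26 mm high on its -x side that carries the ring, and an upright slotted aluminium plate 60 mm wide, 116 mm high at x +7.5 to +12.5 mm, with a ledge under the pivots. Origin under the middle of the pliers, at bench height; z up.
- pliers: Snap-ring pliers, 0.21 kg, upright in the stand, tips down; stand's x, y, yaw. Origin between the two pivots, 97.5 mm above the bench; x square to the pliers' flat, away from the ring; y from handle to handle; z up. Tips reach 76 mm below the origin, handles 96 mm above (red flats 29 to 93 mm). A lug behind the pivots hangs in the plate's open slot: lift straight up 40 mm or more to free it.
- pliers_grip (a point): Where to grip the pliers: midway between the red handles, 75 mm above the pliers' origin (172 mm above the bench in the stand). At rest the handles flare and are 58 mm over their outsides here (65 mm at their tops); fully squeezed they are parallel, 28 mm over their outsides. Handles are 13 mm wide in x.
- jaw_left (a joint): Squeeze of the pliers, rad: 0 at rest, 0.2 fully squeezed (a stop ends it). Squeezing the handles opens the tips. About 14 N on the handles reaches the stop; more grip does no harm (40 to 60 N suits). Springs open the handles when let go.
- snap_ring: Steel snap ring, 3 mm thick, 22 mm bore relaxed, with two ears along its +x whose eyes sit on the pliers' pin tips. Lies level, 27.5 mm above the bench at the start. Origin at mid thickness, in the middle of the opening when spread; z up. Spread, it clears a 28 mm round bar centred here. On squeezed pliers it lies 20 mm to the -x side of the pliers' origin and 70 mm below it.
- ring_left (a joint): Opening of the ring's left half, rad: 0 relaxed, about 0.36 with the pliers fully squeezed.
- ring_right (a joint): Opening of the ring's right half, rad: 0 relaxed, about 0.36 with the pliers fully squeezed.
- caliper: Digital caliper lying on the bench, 72 x 230 x 14 mm: leave it alone.
- parts_bin: Small blue open bin with brass parts, 66 x 95 x 45 mm: leave it alone.
- hex_key: Black hex key, 36 x 94 x 8 mm: leave it alone.
- dial_gauge: Round dial gauge with a brass stem, 91 x 62 x 23 mm: leave it alone.

How it is judged (in metres and radians):
On the way, in this order (a step that is already met when the one before it is completed fails the run):
1. the lever is held down by the spring bolt, untouched by the robot (value of joint press_lever above 0.135 rad and contact force between the fingers and compressor below 0.3 N), for 0.2 s.
2. the squeezed pliers with the spread ring are lifted out of the stand (value of joint jaw_left above 0.17 rad and value of joint each of ring_left, ring_right above 0.28 rad and height (world z) of snap_ring above 0.065 m and contact force between each of pliers, snap_ring and tool_stand below 0.1 N), for 0.2 s.
At the end, for the whole second after the job is handed in: Lever latched (over 0.135 rad), untouched; fingers grip the squeezed pliers (jaw over 0.17, ring halves over 0.28 rad); ring round the stub, within 4 mm of its axis, -2.5 to +3 mm of the groove's mid height, level within 0.15 rad, at rest, pressing on the hub under 8 N, pliers under 2 N (all of step 1 and contact force between the arm and compressor below 0.3 N and value of joint jaw_left above 0.17 rad and value of joint each of ring_left, ring_right above 0.28 rad and contact force between the fingers and pliers above 4 N and contact force between pliers and tool_stand below 0.1 N and contact force between pliers and compressor below 2 N and horizontal distance between snap_ring and groove below 0.004 m and z of snap_ring in the frame of groove between -0.0025 and 0.003 m and angle between snap_ring's own z axis and vertical below 0.15 rad and contact force between snap_ring and compressor below 8 N and linear speed of snap_ring below 0.02 m/s); the arm keeps its last pose, push and grip.
It fails at once if the ring is forced onto the hub (over 25 N) (contact force between snap_ring and compressor above 25 N).
It fails at once if the caliper is pushed more than 30 mm (distance of caliper from where it was at the start of the episode above 0.03 m).
It fails at once if the parts bin is pushed more than 30 mm (distance of parts_bin from where it was at the start of the episode above 0.03 m).
It fails at once if the hex key is pushed more than 30 mm (distance of hex_key from where it was at the start of the episode above 0.03 m).
It fails at once if the dial gauge is pushed more than 30 mm (distance of dial_gauge from where it was at the start of the episode above 0.03 m).
It also fails if it takes over 54 s, if anything falls off the work surface, if the arm or the gripper's body presses on something with over 40 N, if the wrist force passes 120 N, or if a joint passes its speed limit or range.

## Working session

There is one attempt and no reset: what is moved stays moved. The work goes in short steps, Python scripts to look and compute and a tool call to move; the robot and the scene stay as the last step left them, time stands still between calls to the robot, and variables do not carry over. Pictures are saved under pics/ and viewed, and the job is handed in when it is done.

Besides the shell and the picture viewer there is one more tool, called as a command line: name --pt "numbers of a row" for each row, then --argument value for the rest. arm_command: Moves the arm, as the interface text tells. Its arguments: {"type":"object","properties":{"targets":{"type":"array"},"fingers":{"type":"number"},"squeeze":{"type":"number"}},"required":["targets"]}

```bash
mkdir -p pics; ls; python3 - <<'E'
from rig import r
import cv2
s=r.sense(); print(s)
for n in("side","top"):
    f=r.grab_frame(n); cv2.imwrite(f"pics/{n}0.png",f["image"]); print(n,{k:v for k,v in f.items() if k!="image"})
E
```

```text
pics
{'clock': 0.0, 'qpos': array([ 1.10156640e+00,  3.53650236e-01,  1.63413342e+00,  8.27892639e-06,
        1.15521416e+00, -2.38601143e-03]), 'qvel': array([-1.54295547e-03,  1.76327697e-03, -7.02611990e-05,  2.28377848e-03,
        1.26756083e-03, -9.85576213e-05]), 'joint_efforts': array([ 1.82539161e-04, -6.05255628e+01, -3.42054427e+01, -7.75833132e-05,
        9.64455830e-03, -4.45273224e-05]), 'eef_pos': array([281.06633817, 557.69706595, 230.56069019]), 'tcp_rot': array([-3.14158173e+00,  1.40514134e-03,  1.10394907e+00]), 'contact_force': array([-0.62636911, -0.33996623, -0.3139019 ]), 'wrist_torque': array([ 0.00989377, -0.01019184, -0.0128807 ]), 'opening': 0.998756850284667}
side {'fx': 543.4579050671875, 'fy': 543.4579050671875, 'cx': 273.42254564200863, 'cy': 214.93839442586804, 'xyz': array([ 396.26747234, 1034.36160132, 1088.1534223 ]), 'orientation': array([-2.29961625,  0.01978321, -3.06254961])}
top {'fx': 471.8379252949506, 'fy': 471.8379252949506, 'cx': 287.0289946928549, 'cy': 212.1608720111143, 'xyz': array([ 354.81385125,  -35.8697591 , 1294.4803458 ]), 'orientation': array([-3.00108300e+00, -1.08491690e-03, -1.55658711e+00])}
```

View pics/side0.png

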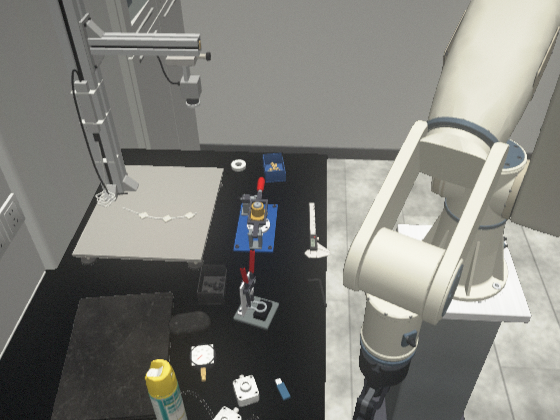

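View pics/top0.png

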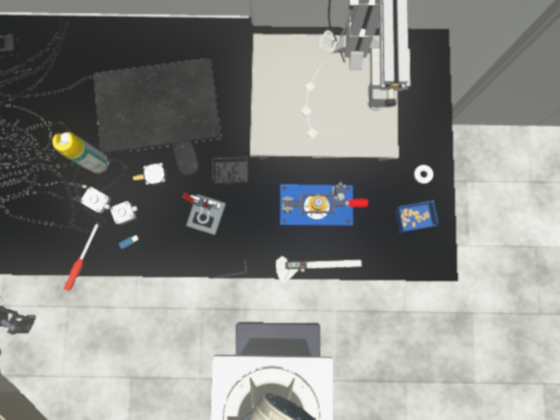

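```bash
cat > h.py <<'E'
import numpy as np, cv2
from scipy.spatial.transform import Rotation as R
def cam(f):
    return R.from_euler('xyz',f["orientation"]).as_matrix(), np.array(f["xyz"])
def proj(f,p):
    M,c=cam(f); q=(np.atleast_2d(p)-c)@M
    return np.c_[f["fx"]*q[:,0]/q[:,2]+f["cx"], f["fy"]*q[:,1]/q[:,2]+f["cy"]]
def ray(f,u,v):
    M,c=cam(f); return M@np.array([(u-f["cx"])/f["fx"],(v-f["cy"])/f["fy"],1]), c
def atz(f,u,v,z):
    d,c=ray(f,u,v); return c+d*(z-c[2])/d[2]
def crop(f,u0,v0,w,h,k,name):
    im=f["image"][v0:v0+h,u0:u0+w]; cv2.imwrite(name,cv2.resize(im,None,fx=k,fy=k,interpolation=cv2.INTER_CUBIC))
def frame(x,y,yaw):
    M=R.from_euler('z',yaw).as_matrix(); return lambda p:(np.atleast_2d(p)@M.T)+[x,y,0]
E
python3 - <<'E'
from rig import r
from h import *
import pickle
f=r.grab_frame("top"); g=r.grab_frame("side")
pickle.dump((f,g),open("f0.pkl","wb"))
crop(f,265,170,120,75,6,"pics/t_comp.png"); crop(f,170,180,80,65,9,"pics/t_st.png")
crop(g,220,165,70,95,6,"pics/s_comp.png"); crop(g,220,250,80,85,7,"pics/s_st.png")
E
```

```text
(no output)
```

View pics/t_comp.png

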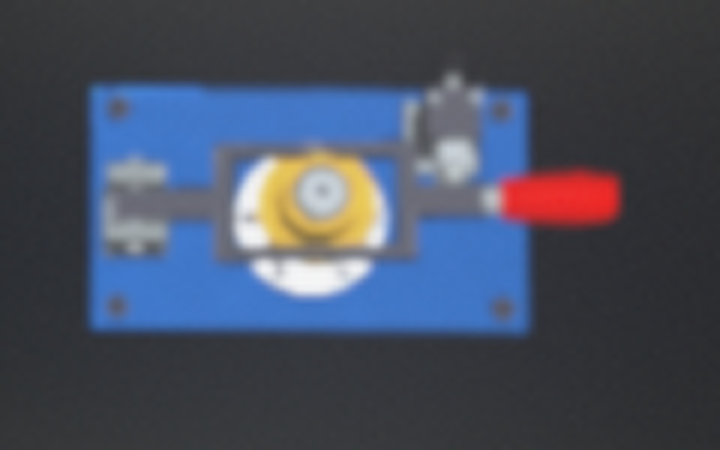

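View pics/t_st.png

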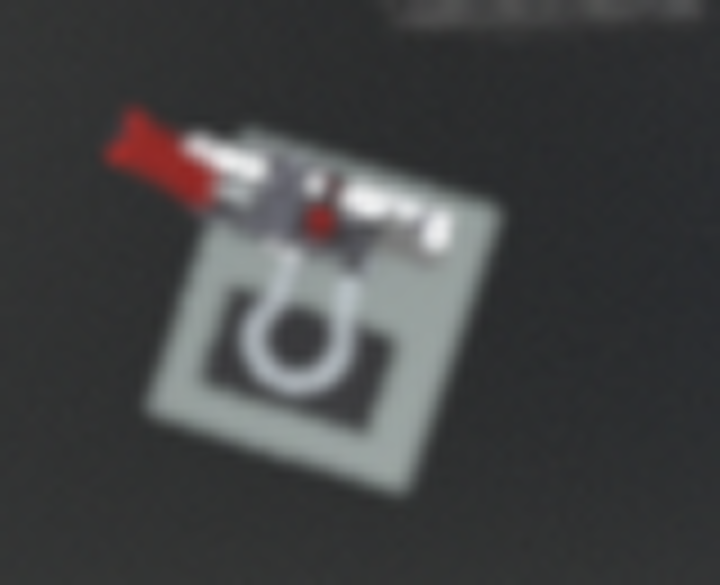

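View pics/s_comp.png

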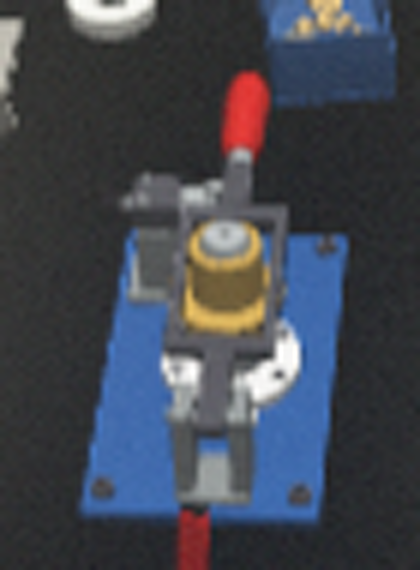

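View pics/s_st.png

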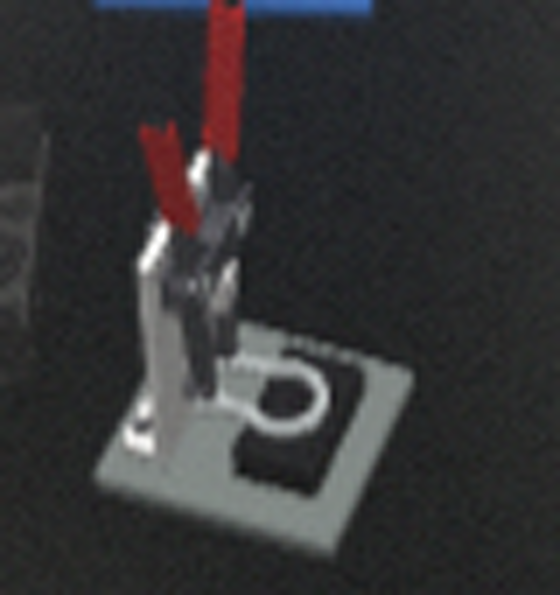

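```bash
python3 - <<'E'
from h import *
import pickle
f,g=pickle.load(open("f0.pkl","rb"))
def P(fr,pts,off,k,z): return np.array([atz(fr,off[0]+(u+.5)/k-.5,off[1]+(v+.5)/k-.5,z) for u,v in pts])
np.set_printoptions(precision=1,suppress=True)
c=P(f,[(90,86),(529,92),(529,334),(90,330)],(265,170),6,12);print(c,c.mean(0))
print("stub",P(f,[(322,192)],(265,170),6,97), P(g,[(226,240)],(220,165),6,97))
c2=P(g,[(130,236),(349,236),(321,520),(82,513)],(220,165),6,12);print(c2,c2.mean(0))
s=P(f,[(248,125),(503,205),(408,497),(145,410)],(170,180),9,10);print(s,s.mean(0))
print(np.linalg.norm(np.diff(s[[0,1,2,3,0]],axis=0),axis=1))
s2=P(g,[(414,377),(334,555),(95,478)],(220,250),7,10);print(s2,np.linalg.norm(np.diff(s2,axis=0),axis=1))
print("ring c",P(f,[(299,333)],(170,180),9,29),P(g,[(292,397)],(220,250),7,29))
E
```

```text
[[ 614.9  -13.    12. ]
 [ 615.  -215.5   12. ]
 [ 502.6 -214.9   12. ]
 [ 501.6  -14.8   12. ]] [ 558.5 -114.5   12. ]
stub [[ 552.8 -114.6   97. ]] [[ 552.2 -111.9   97. ]]
[[ 614.6 -210.5   12. ]
 [ 503.5 -216.7   12. ]
 [ 501.7  -15.4   12. ]
 [ 612.6  -13.3   12. ]] [ 558.1 -114.    12. ]
[[585.2 214.6  10. ]
 [561.4 135.5  10. ]
 [471.3 161.4  10. ]
 [496.7 242.3  10. ]] [528.6 188.4  10. ]
[82.6 93.8 84.8 92.7]
[[473.2 164.9  10. ]
 [495.1 244.4  10. ]
 [581.9 217.   10. ]] [82.4 91. ]
ring c [[518.5 193.   29. ]] [[514.  191.8  29. ]]
```

```bash
cat > ov.py <<'E'
from h import *
import sys
def box(x0,x1,y0,y1,z0,z1):
    P=np.array([[x,y,z] for x in(x0,x1) for y in(y0,y1) for z in(z0,z1)],float)
    E=[(0,1),(2,3),(4,5),(6,7),(0,2),(1,3),(4,6),(5,7),(0,4),(1,5),(2,6),(3,7)]
    return [(P[a],P[b]) for a,b in E]
def circ(r,z,x=0,y=0):
    t=np.linspace(0,2*np.pi,25); Q=np.c_[x+r*np.cos(t),y+r*np.sin(t),0*t+z]; return list(zip(Q[:-1],Q[1:]))
def stand(): 
    L=box(7.5,12.5,-30,30,10,116)
    for s in(1,-1):
        b=box(-6.5,6.5,0,1,0,1); 
        pt=lambda x,yo,z:np.array([x,s*yo,z+97.5])
        o=lambda z:29+(z-75)*.2
        for x in(-6.5,6.5):
            L+=[(pt(x,o(29),29),pt(x,o(93),93))]
            L+=[(pt(x,o(29)-9,29),pt(x,o(93)-9,93))]
        L+=[(pt(-6.5,o(93),93),pt(6.5,o(93),93)),(pt(-6.5,o(93)-9,93),pt(6.5,o(93)-9,93))]
    L+=circ(11,29,-20,0)
    return L
def comp(lz0=0):
    return box(-50,62,-100,100,0,12)+circ(12.5,97-4)+circ(9.5,97)+circ(17.5,90.5)+box(28,52,-73,-47,12,71)
def draw(fr,segs,T,u0,v0,w,h,k,name,col=(0,255,0)):
    im=cv2.resize(fr["image"][v0:v0+h,u0:u0+w],None,fx=k,fy=k,interpolation=cv2.INTER_CUBIC)
    for a,b in segs:
        q=((proj(fr,T(np.array([a,b])))-[u0,v0]+.5)*k-.5)
        cv2.line(im,tuple(np.round(q[0]*8).astype(int).tolist()),tuple(np.round(q[1]*8).astype(int).tolist()),col,1,cv2.LINE_AA,3)
    cv2.imwrite(name,im)
E
python3 - <<'E'
from ov import *
import pickle
f,g=pickle.load(open("f0.pkl","rb"))
S=frame(535.5,187,-.285);C=frame(552.6,-113.5,0)
draw(f,stand(),S,170,180,80,65,9,"pics/o1.png");draw(g,stand(),S,220,250,80,85,7,"pics/o2.png")
draw(f,comp(),C,265,170,120,75,6,"pics/o3.png");draw(g,comp(),C,220,165,70,95,6,"pics/o4.png")
a=cv2.imread("pics/o1.png");
E
```

```text
(no output)
```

View pics/o1.png

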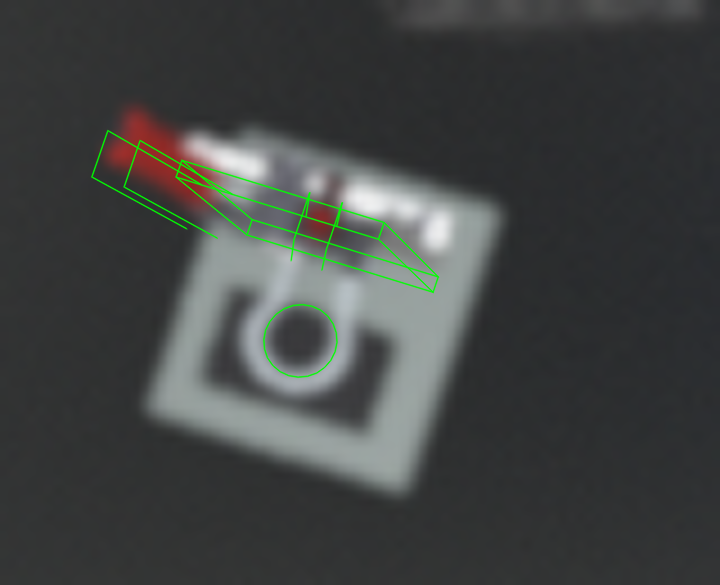

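View pics/o2.png

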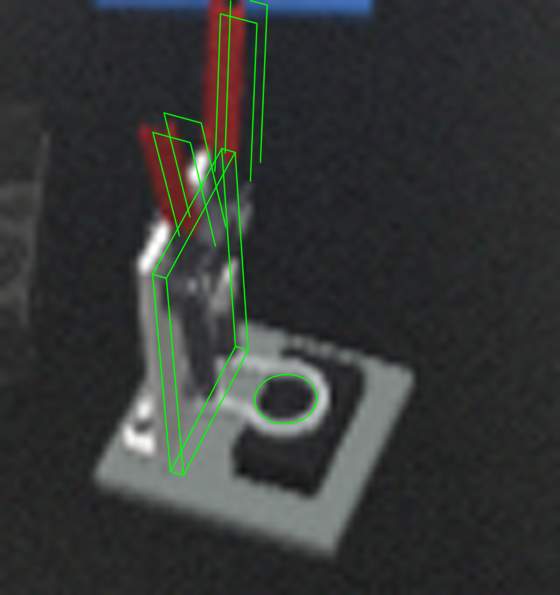

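View pics/o3.png

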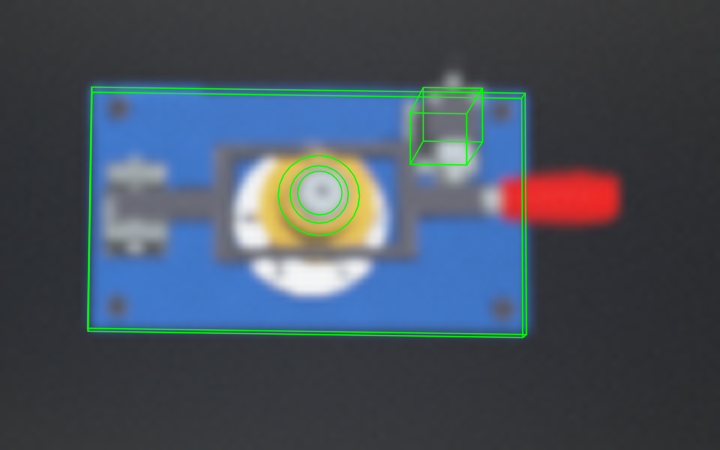

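View pics/o4.png

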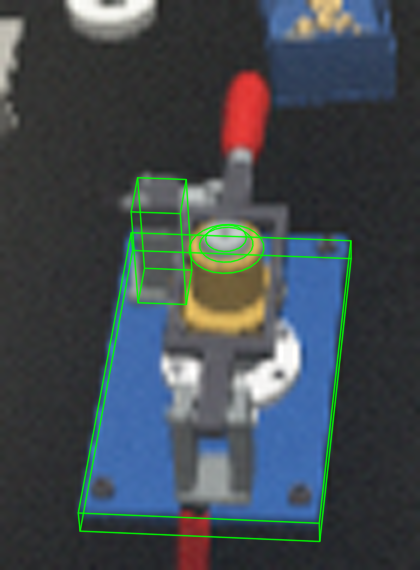

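```bash
sed -i 's/circ(11,29,-20,0)/circ(11,29,-23,0)+box(-58,34,-42,42,0,10)/' ov.py; python3 - <<'E'
from ov import *
import pickle
f,g=pickle.load(open("f0.pkl","rb"))
S=frame(540,186,-.285)
draw(f,stand(),S,170,180,80,65,9,"pics/o5.png");draw(g,stand(),S,220,220,80,115,5,"pics/o6.png")
E
```

```text
(no output)
```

View pics/o5.png

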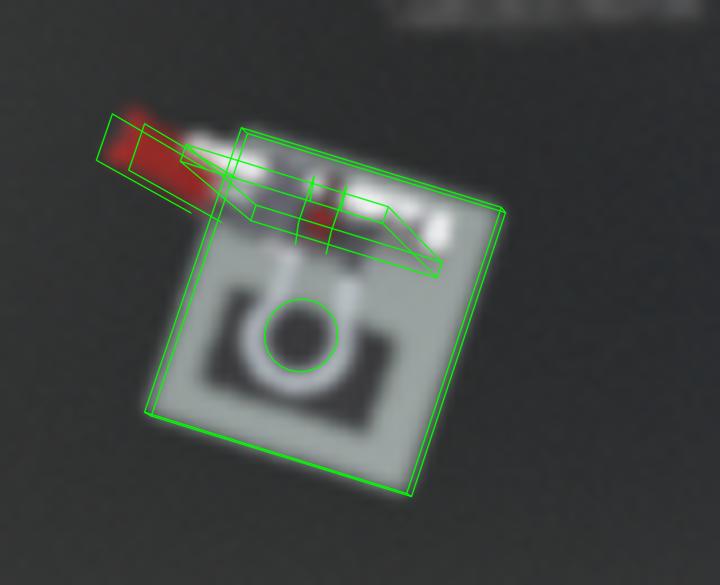

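View pics/o6.png

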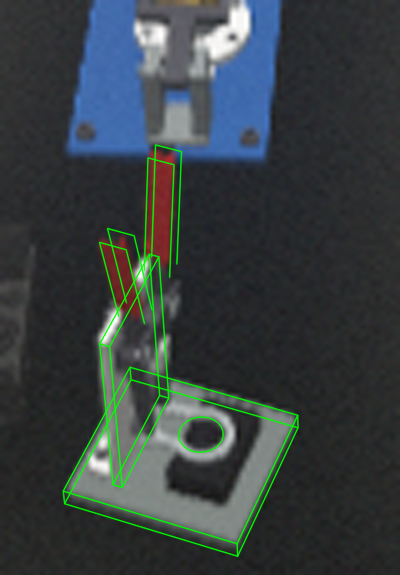

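arm_command --pt "0 0 0 0 0 -0.117" --pt "0 0 0 0 0 -0.117" --pt "0 0 0 0 0 -0.117" --pt "0 0 0 0 0 -0.116" --pt "-0.01 0.004 0 0 0 0" --pt "-0.025 0.009 0 0 0 0" --pt "-0.035 0.0125 0 0 0 0" --pt "-0.035 0.0125 0 0 0 0" --pt "-0.035 0.0125 0 0 0 0" --pt "-0.035 0.0125 0 0 0 0" --pt "-0.035 0.0125 0 0 0 0" --pt "-0.035 0.0125 0 0 0 0" --pt "-0.035 0.0125 0 0 0 0" --pt "-0.035 0.0125 0 0 0 0" --pt "-0.035 0.0125 0 0 0 0" --fingers 0 --squeeze 50

```text
clock: 1.45
eef_pos: [406.7, 205.8, 231.3]
tcp_rot: [3.141, 0.0, 1.567]
contact_force: [0.8, -0.3, 0.2]
opening: 0.0
```

arm_command --pt "-0.035 0.012 0 0 0 0" --pt "-0.035 0.012 0 0 0 0" --pt "-0.035 0.012 0 0 0 0" --pt "-0.035 0.012 0 0 0 0" --pt "-0.035 0.012 0 0 0 0" --pt "-0.035 0.012 0 0 0 0" --pt "-0.035 0.012 0 0 0 0" --pt "-0.035 0.012 0 0 0 0" --pt "-0.035 0.012 0 0 0 0" --pt "-0.035 0.012 0 0 0 0" --pt "-0.035 0.012 0.01 0 0 0" --pt "-0.025 0.009 0.02 0 0 0" --pt "-0.014 0.005 0.03 0 0 0" --pt "0 0 0.03 0 0 0" --pt "0 0 0.01 0 0 0" --pt "0 0 0 0 0 0" --pt "0 0 0 0 0 0"

```text
clock: 2.87
eef_pos: [552.5, -215.5, 131.7]
tcp_rot: [-3.141, -0.0, 1.57]
contact_force: [-0.2, 0.1, -0.4]
opening: 0.001
```

```bash
python3 - <<'E'
from rig import r
from h import *
f=r.grab_frame("top"); g=r.grab_frame("side")
crop(f,265,150,140,100,5,"pics/a1.png");crop(g,210,100,100,120,5,"pics/a2.png")
print(r.sense())
E
```

```text
{'clock': 2.9667, 'qpos': array([-3.74016859e-01,  4.13731452e-01,  1.78653961e+00, -2.29260424e-05,
        9.38890952e-01, -1.94476014e+00]), 'qvel': array([ 2.33510648e-03, -7.68473923e-03, -3.69254014e-03, -8.51252408e-05,
       -2.34038073e-03, -5.34629611e-03]), 'joint_efforts': array([-2.89971437e-01, -5.82161880e+01, -2.83752447e+01, -1.22904178e-02,
        3.91532702e-02,  2.30879261e-02]), 'eef_pos': array([ 553.80321644, -215.75848935,  133.17661454]), 'tcp_rot': array([3.13933677e+00, 9.05182823e-04, 1.57075578e+00]), 'contact_force': array([-0.23877598, -1.22759131,  0.53608101]), 'wrist_torque': array([ 0.01063021,  0.01707722, -0.02287283]), 'opening': 0.0010343704703785813}
```

View pics/a1.png

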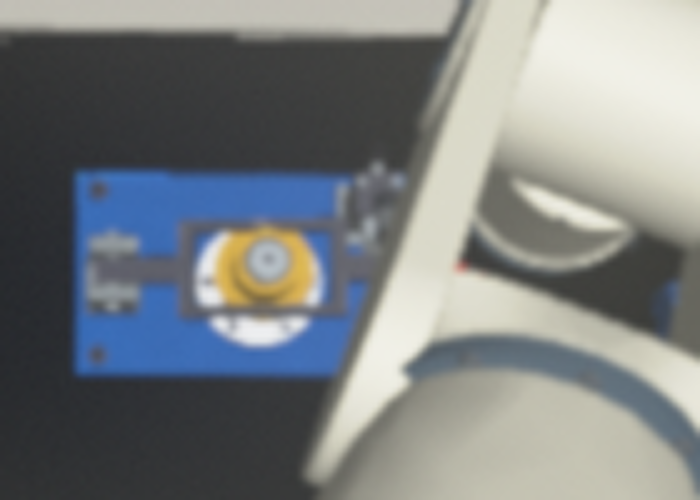

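View pics/a2.png

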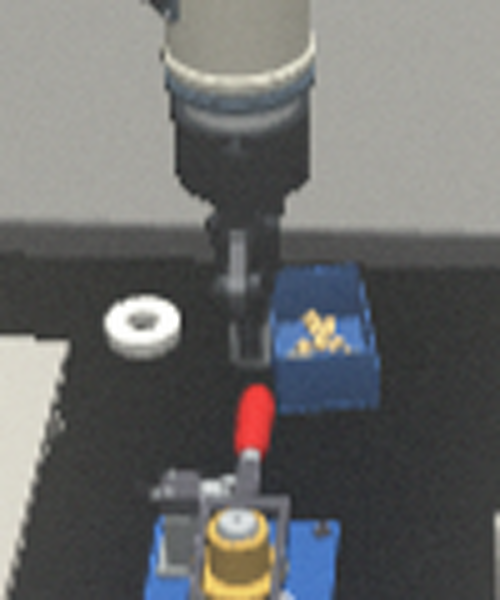

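```bash
python3 - <<'E'
from rig import r
from h import *
g=r.grab_frame("side")
for p in [(553,-215.7,132),(552.6,-218.5,93),(552.6,-193.5,93),(552.6,-243.5,97)]:
    print((proj(g,p)-[210,100]+.5)*5)
E
```

```text
[[253.05001308 363.06807271]]
[[256.56899244 412.94641342]]
[[252.4488232  439.51579402]]
[[260.36516138 381.66879642]]
```

arm_command --pt "-0.003 0 0.015 0 0 0" --pt "0 0 0.02 0 0 0" --pt "0 0 0.008 0 0 0" --pt "0 0 0.008 0 0 0" --pt "0 0 0.006 0 0 0" --pt "0 0 0.005 0 0 0" --pt "0 0 0.004 0 0 0" --pt "0 0 0.002 0 0 0" --pt "0 0 0 0 0 0"

```text
clock: 3.77
eef_pos: [554.0, -219.5, 64.2]
tcp_rot: [3.14, 0.001, 1.571]
contact_force: [-0.3, -2.4, 6.6]
opening: 0.001
```

arm_command --pt "0 0 0.002 0 0 0" --pt "0 0 0.0015 0 0 0" --pt "0 0 0.001 0 0 0" --pt "0 0 0 0 0 0" --pt "0 0 0 0 0 0"

```text
clock: 4.18
eef_pos: [554.0, -219.6, 60.1]
tcp_rot: [3.139, 0.002, 1.571]
contact_force: [-0.4, -4.5, 7.2]
opening: -0.001
```

arm_command --pt "0 0 0.001 0 0 0" --pt "0 0 0.001 0 0 0" --pt "0 0 0 0 0 0"

```text
clock: 4.43
eef_pos: [554.0, -219.6, 58.3]
tcp_rot: [3.139, 0.002, 1.571]
contact_force: [-2.1, -3.5, 7.5]
opening: 0.003
```

arm_command --pt "0 0 0.001 0 0 0" --pt "0 0 0.0005 0 0 0" --pt "0 0 0 0 0 0"

```text
clock: 4.68
eef_pos: [554.1, -219.7, 57.9]
tcp_rot: [3.139, 0.002, 1.571]
contact_force: [-4.7, -2.1, 19.8]
opening: -0.001
```

arm_command --pt "0 0 -0.003 0 0 0" --pt "0 0 -0.01 0 0 0" --pt "0 0 -0.02 0 0 0" --pt "0 0 -0.035 0 0 0" --pt "0 0 -0.035 0 0 0" --pt "0 0 -0.035 0 0 0" --pt "0.01 0 -0.035 0 0 0" --pt "0.02 0 -0.01 0 0 0" --pt "0.035 0 0 0 0 0" --pt "0.035 0 0 0 0 0" --pt "0.035 0 0 0 0 0"

```text
clock: 5.6
eef_pos: [552.4, -82.3, 239.4]
tcp_rot: [3.141, -0.001, 1.57]
contact_force: [-0.1, 0.8, 0.5]
opening: 0.0
```

```bash
python3 - <<'E'
from rig import r
from h import *
g=r.grab_frame("side")
crop(g,210,100,100,120,5,"pics/b2.png")
print(r.sense()["eef_pos"])
E
```

```text
[552.0974594  -76.7973198  239.04288765]
```

View pics/b2.png

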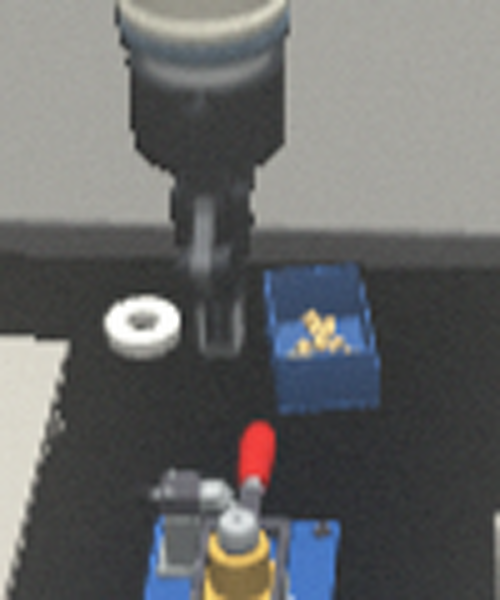

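arm_command --pt "0.035 -0.0015 0 0 0 0" --pt "0.035 -0.0015 0 0 0 0" --pt "0.035 -0.0015 0 0 0 0" --pt "0.035 -0.0015 0 0 0 0" --pt "0.035 -0.0015 0 0 0 0" --pt "0.035 -0.0015 0 0 0 0" --pt "0.03 -0.001 0 0 0 0" --pt "0.015 0 0 0 0 0" --pt "0.007 0 0 0 0 0.095" --pt "0 0 0 0 0 0.095" --pt "0 0 0 0 0 0.095" --pt "0 0 0 0 0 0" --pt "0 0 0 0 0 0" --pt "0 0 0 0 0 0" --fingers 0.0854

```text
clock: 6.82
eef_pos: [542.7, 178.2, 238.5]
tcp_rot: [-3.141, -0.0, 1.289]
contact_force: [-0.4, 0.7, -0.1]
opening: 1.002
```

```bash
python3 - <<'E'
from rig import r
from h import *
g=r.grab_frame("side");f=r.grab_frame("top")
crop(g,200,190,110,150,4,"pics/c2.png"); crop(f,150,150,140,110,5,"pics/c1.png")
s=r.sense();print(s["eef_pos"],s["tcp_rot"],s["opening"],s["contact_force"])
E
```

```text
[542.77191747 178.0789213  238.44302563] [-3.14151961e+00 -1.01253091e-04  1.28775974e+00] 1.00332600906857 [-0.65924147 -0.44273176 -1.03496727]
```

View pics/c2.png

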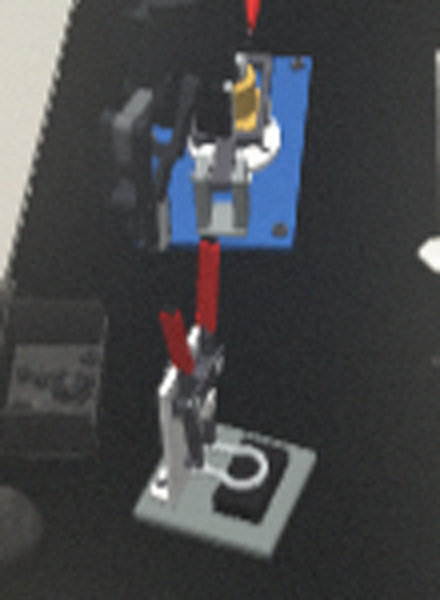

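View pics/c1.png

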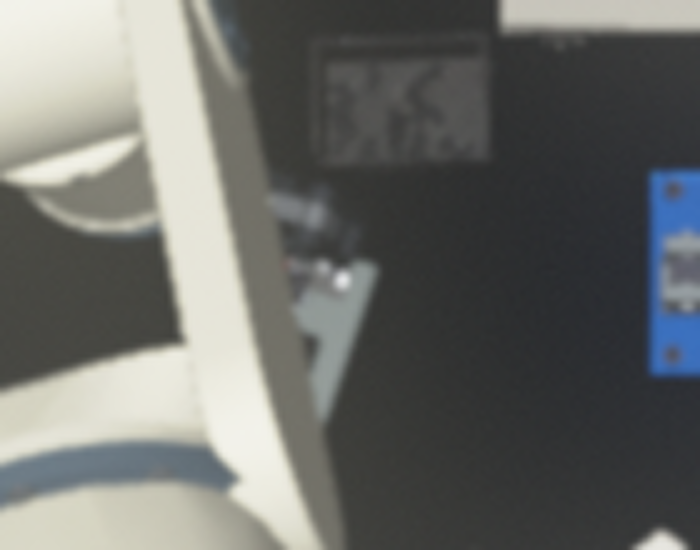

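```bash
python3 - <<'E'
from ov import *
import pickle
f,g=pickle.load(open("f0.pkl","rb"))
S=frame(542.2,185.5,-.285)
draw(f,stand()[:28],S,175,185,50,45,10,"pics/o7.png");draw(g,stand()[:28],S,230,240,40,70,9,"pics/o8.png")
a=cv2.imread("pics/o7.png");b=cv2.imread("pics/o8.png");h=max(a.shape[0],b.shape[0])
c=np.zeros((h,a.shape[1]+b.shape[1],3),np.uint8);c[:a.shape[0],:a.shape[1]]=a;c[:b.shape[0],a.shape[1]:]=b
cv2.imwrite("pics/o78.png",cv2.resize(c,None,fx=.9,fy=.9))
E
```

```text
(no output)
```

View pics/o78.png

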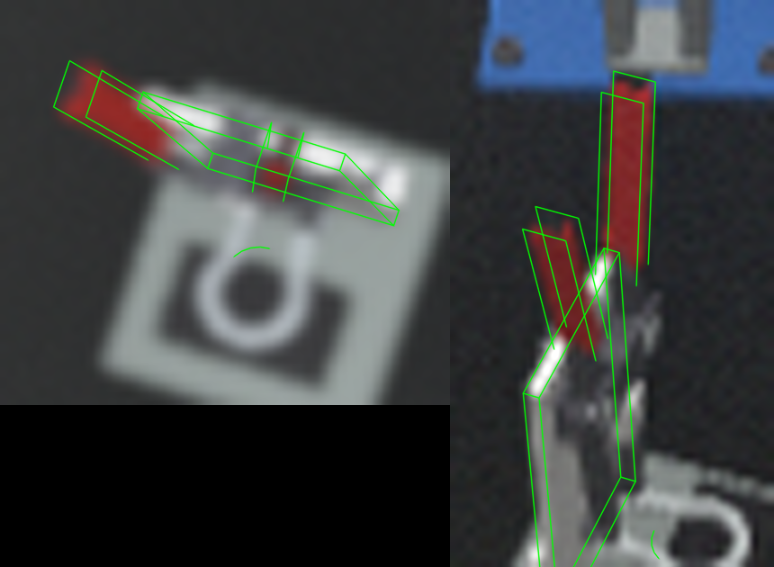

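arm_command --pt "0.003 -0.0015 0 0 0 0" --pt "0.003 -0.0017 0 0 0 0" --pt "0 0 0.01 0 0 0" --pt "0 0 0.02 0 0 0" --pt "0 0 0 0 0 0"

```text
clock: 7.33
eef_pos: [539.5, 184.3, 204.7]
tcp_rot: [-3.138, 0.003, 1.287]
contact_force: [-1.0, -0.5, -0.8]
opening: 0.997
```

```bash
python3 - <<'E'
from rig import r
from ov import *
g=r.grab_frame("side")
crop(g,210,200,90,110,7,"pics/d2.png")
s=r.sense();print(s["eef_pos"],s["tcp_rot"],s["opening"],s["contact_force"])
E
```

```text
[539.96307332 184.45235647 206.16313071] [-3.13818843e+00  2.37713551e-03  1.28641645e+00] 0.9988786623662855 [-1.07570852  1.04172212  0.00451646]
```

View pics/d2.png

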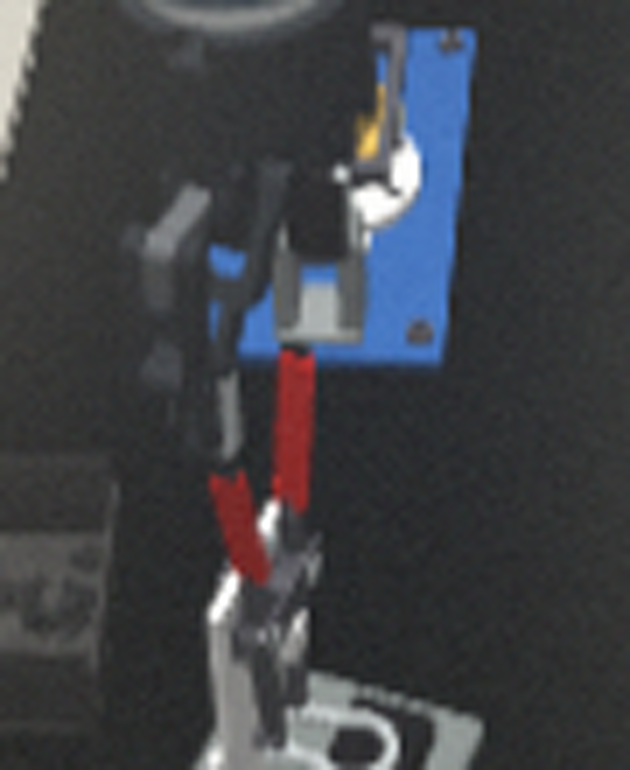

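```bash
python3 - <<'E'
from rig import r
from ov import *
g=r.grab_frame("side")
T=frame(540,184.5,1.2865)
for p in [(42.7,11,217),(42.7,-11,217),(57,11,217),(57,-11,217),(-42.7,11,217),(-42.7,-11,217),(-42.7,11,240),(42.7,11,240)]:
    print(p,(proj(g,T(p))-[210,200]+.5)*7)
S=frame(541.3,184.7,-.285)
for p in [(6.5,32.5,193),(-6.5,32.5,193),(6.5,-32.5,193),(-6.5,-32.5,193)]: print(p,(proj(g,S(p))-[210,200]+.5)*7)
E
```

```text
(42.7, 11, 217) [[243.23901753 454.6369683 ]]
(42.7, -11, 217) [[178.83143904 437.25607246]]
(57, 11, 217) [[225.12823179 486.51367054]]
(57, -11, 217) [[160.27566981 468.82335255]]
(-42.7, 11, 217) [[345.41309474 274.80089256]]
(-42.7, -11, 217) [[283.5457791  259.11487764]]
(-42.7, 11, 240) [[342.74125714 223.93566839]]
(42.7, 11, 240) [[239.09919183 403.55502412]]
(6.5, 32.5, 193) [[205.43573186 470.68843767]]
(-6.5, 32.5, 193) [[242.8018621  480.87302537]]
(6.5, -32.5, 193) [[283.83287208 334.76022688]]
(-6.5, -32.5, 193) [[320.08750583 344.19016974]]
```

arm_command --pt "0 0.0015 0.01 0 0 0" --pt "0 0 0.015 0 0 0" --pt "0 0 0.015 0 0 0" --pt "0 0 0.01 0 0 0" --pt "0 0 0.002 0 0 0" --pt "0 0 0 0 0 0"

```text
clock: 7.93
eef_pos: [542.7, 184.3, 155.8]
tcp_rot: [-3.141, 0.001, 1.286]
contact_force: [-0.3, 0.5, 0.3]
opening: 1.002
```

```bash
python3 - <<'E'
from rig import r
from ov import *
g=r.grab_frame("side")
crop(g,210,200,90,110,7,"pics/e2.png")
s=r.sense();print(s["eef_pos"],s["tcp_rot"],s["opening"],s["contact_force"])
E
```

```text
[543.13020131 184.46302855 156.48305112] [ 3.14153231e+00 -3.51143244e-05  1.28598839e+00] 1.0049875016922079 [ 0.47929688 -0.68898351  0.15719401]
```

View pics/e2.png

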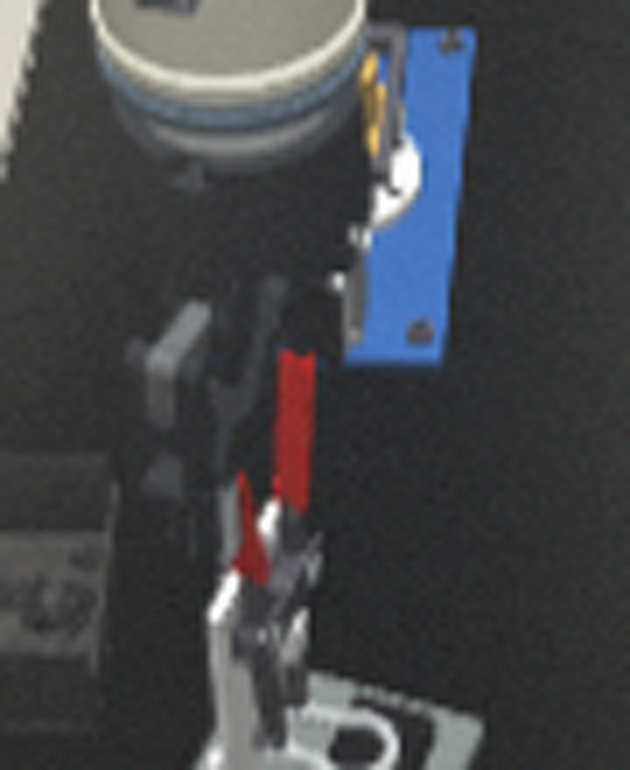

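arm_command --pt "0 -0.001 0.003 0 0 0" --pt "0 0 0 0 0 0" --pt "0 0 0 0 0 0" --pt "0 0 0 0 0 0" --pt "0 0 0 0 0 0" --pt "0 0 0 0 0 0" --pt "0 0 0 0 0 0" --pt "0 0 0 0 0 0" --pt "0 0 0 0 0 0" --pt "0 0 0 0 0 0" --pt "0 0 0 0 0 0" --fingers 0.0 --squeeze 55

```text
clock: 8.9
eef_pos: [543.9, 185.8, 156.0]
tcp_rot: [3.138, -0.004, 1.286]
contact_force: [-0.6, 1.6, 14.2]
opening: 0.266
```

```bash
python3 - <<'E'
from rig import r
from ov import *
g=r.grab_frame("side")
crop(g,210,200,90,110,7,"pics/f2.png")
s=r.sense();print(s["eef_pos"],s["tcp_rot"],s["opening"],s["contact_force"],s["wrist_torque"])
E
```

```text
[543.88017777 185.78334167 155.95414326] [ 3.13773326 -0.00350261  1.28585715] 0.2731336246927335 [-0.81372248  1.78617253 14.68738207] [0.39540192 0.31275232 0.00924422]
```

View pics/f2.png

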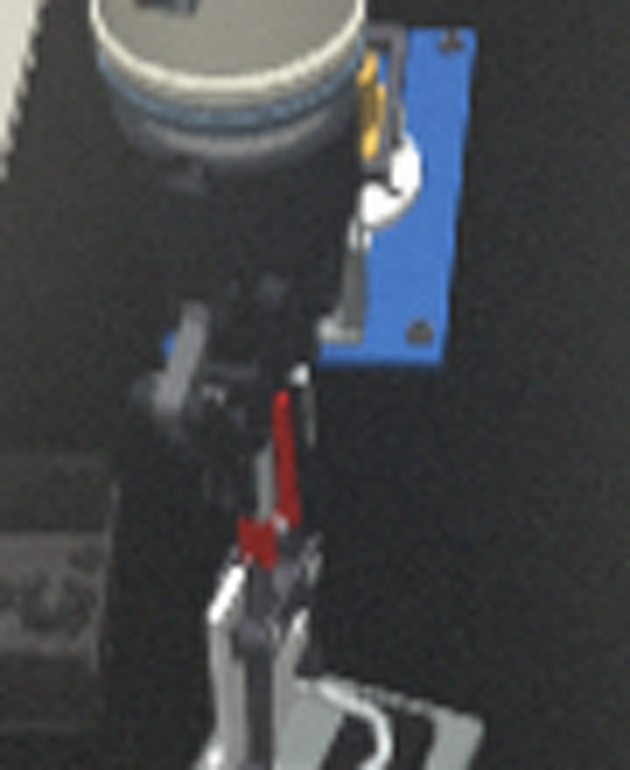

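arm_command --pt "0 0 -0.003 0 0 0" --pt "0 0 -0.005 0 0 0" --pt "0 0 -0.008 0 0 0" --pt "0 0 -0.01 0 0 0" --pt "0 0 -0.01 0 0 0" --pt "0 0 -0.01 0 0 0" --pt "0 0 -0.01 0 0 0" --pt "0 0 -0.01 0 0 0" --pt "0 0 -0.01 0 0 0" --pt "0 0 -0.01 0 0 0" --pt "0 0 -0.008 0 0 0" --pt "0 0 -0.004 0 0 0" --pt "0 0 0 0 0 0" --pt "0 0 0 0 0 0" --pt "0 0 0 0 0 0"

```text
clock: 10.2
eef_pos: [541.6, 184.6, 250.7]
tcp_rot: [-3.141, 0.001, 1.286]
contact_force: [-0.1, 0.0, -2.6]
opening: 0.274
```

```bash
python3 - <<'E'
from rig import r
from ov import *
import pickle
g=r.grab_frame("side");f=r.grab_frame("top")
crop(g,210,180,90,110,7,"pics/g2.png")
crop(f,150,150,140,110,5,"pics/g1.png")
s=r.sense();print(s["eef_pos"],s["tcp_rot"],s["opening"],s["contact_force"],s["wrist_torque"])
E
```

```text
[541.58674089 184.58140131 250.62446927] [-3.14065010e+00  6.89098876e-04  1.28602569e+00] 0.27429350988157086 [-0.39953826  0.81011652 -1.42257976] [-0.05797785  0.00768812  0.00914018]
```

View pics/g2.png

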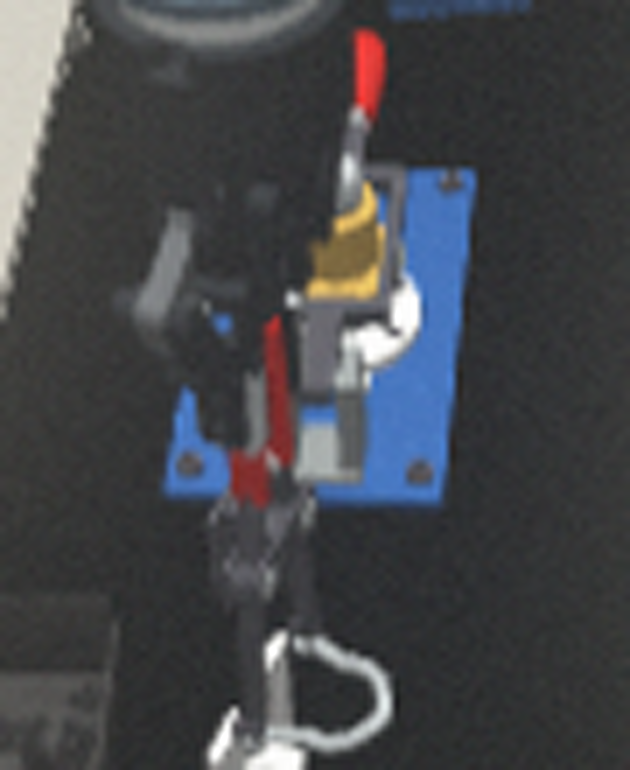

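View pics/g1.png

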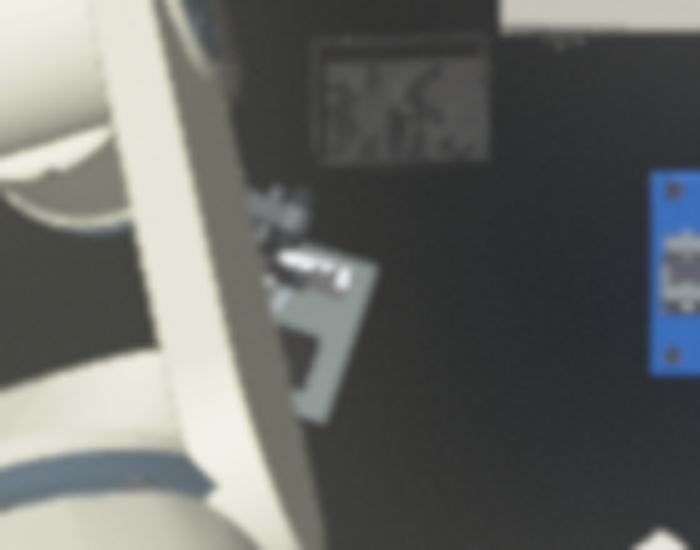

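```bash
python3 - <<'E'
from rig import r
from ov import *
g=r.grab_frame("side")
S=frame(541.6,184.6,-.285)
draw(g,circ(14,122,-20,0)+circ(17.5,122,-20,0)+[((-20,0,122),(0,0,122))],S,235,260,50,40,14,"pics/h2.png")
E
```

View pics/h2.png

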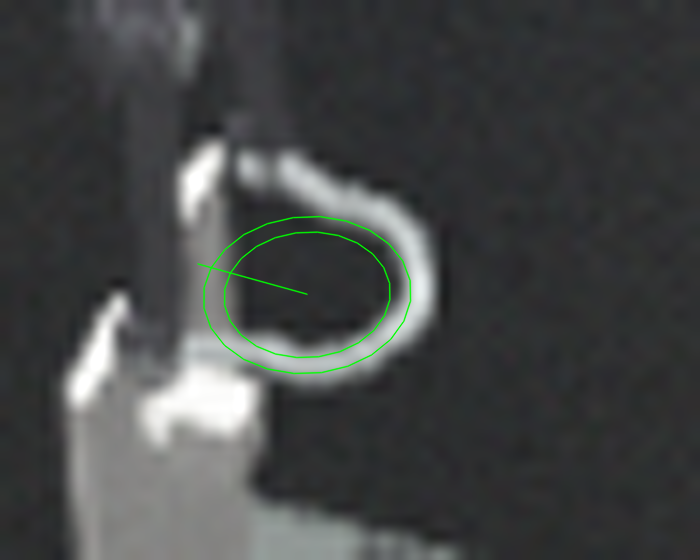

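arm_command --pt "0 0 -0.01 0 0 0" --pt "0 0 -0.015 0 0 0" --pt "0 0 -0.01 0 0 0" --pt "-0.01 0.004 0 0 0 0" --pt "-0.02 0.008 0 0 0 0" --pt "-0.025 0.01 0 0 0 0" --pt "-0.025 0.0105 0 0 0 0" --pt "-0.025 0.0105 0 0 0 0" --pt "-0.025 0.0105 0 0 0 0" --pt "-0.025 0.0105 0 0 0 0" --pt "-0.025 0.0105 0 0 0 0" --pt "-0.025 0.0105 0 0 0 0" --pt "-0.025 0.0105 0 0 0 0" --pt "-0.025 0.0105 0 0 0 0" --pt "-0.018 0.0075 0 0 0 0" --pt "-0.01 0.0035 0 0 0 0" --pt "0 0 0 0 0 0" --pt "0 0 0 0 0 0" --pt "0 0 0 0 0 0"

```text
clock: 11.93
eef_pos: [574.4, -119.1, 286.2]
tcp_rot: [-3.141, -0.0, 1.286]
contact_force: [0.0, 0.2, -2.8]
opening: 0.271
```

```bash
cat > look.py <<'E'
from rig import r
from ov import *
import sys
n=sys.argv[1]
g=r.grab_frame("side");f=r.grab_frame("top")
crop(g,225,170,60,60,11,f"pics/{n}s.png"); crop(f,280,160,90,70,8,f"pics/{n}t.png")
s=r.sense();print(s["eef_pos"],s["tcp_rot"],s["opening"],s["contact_force"],s["wrist_torque"],s["clock"])
np.savez(n+".npz",g=g["image"],f=f["image"])
E
python3 look.py i
```

```text
[ 574.59942382 -118.7575491   286.27416719] [-3.14139177e+00 -2.64521900e-04  1.28704411e+00] 0.2766772929014545 [ 0.46315849 -0.99484625 -2.36308661] [ 0.00577536 -0.02881873  0.05671131] 12.0333
```

View pics/is.png

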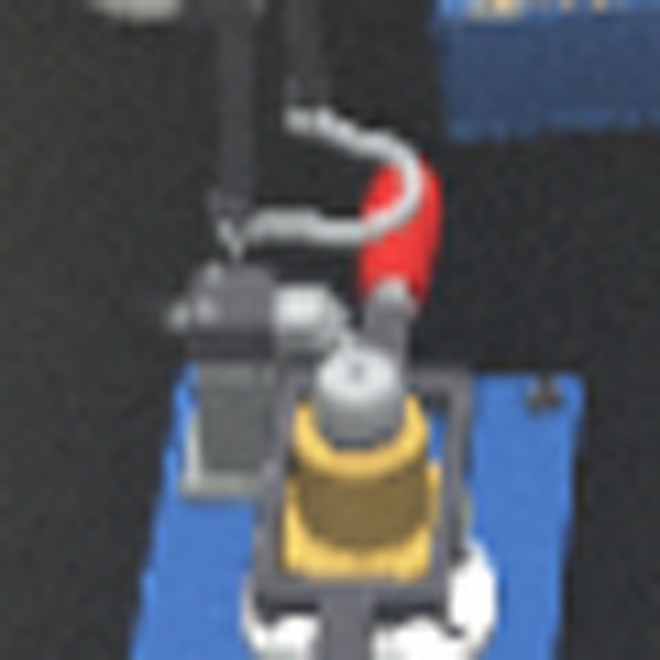

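View pics/it.png

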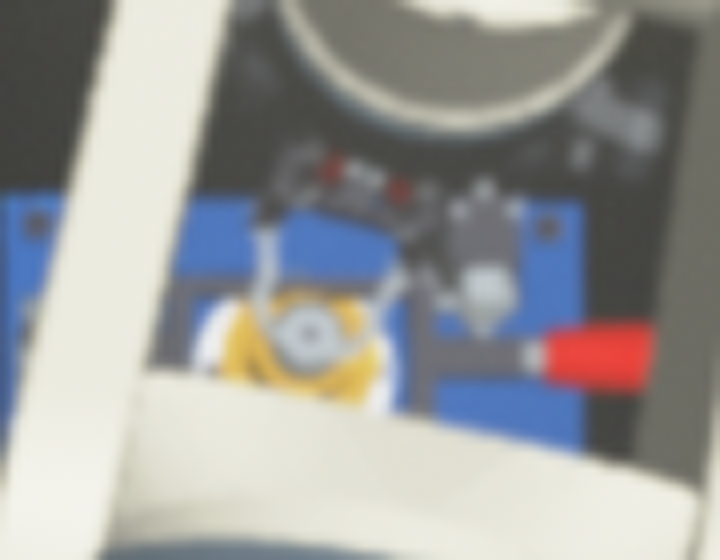

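arm_command --pt "0 0 0.01 0 0 0" --pt "0 0 0.015 0 0 0" --pt "0 0 0.015 0 0 0" --pt "0 0 0.008 0 0 0" --pt "0 0 0 0 0 0" --pt "0 0 0 0 0 0" --pt "0 0 0 0 0 0"

```text
clock: 12.62
eef_pos: [575.2, -119.6, 238.9]
tcp_rot: [3.141, -0.0, 1.286]
contact_force: [0.1, 0.7, -1.1]
opening: 0.275
```

```bash
python3 look.py j
```

```text
[ 575.29252574 -119.79822675  239.16254305] [ 3.14011584e+00 -1.15768429e-04  1.28611507e+00] 0.27356724386313463 [-0.34192054 -0.91652659 -2.87280243] [ 0.0509058   0.00246064 -0.03712753] 12.7167
```

View pics/js.png

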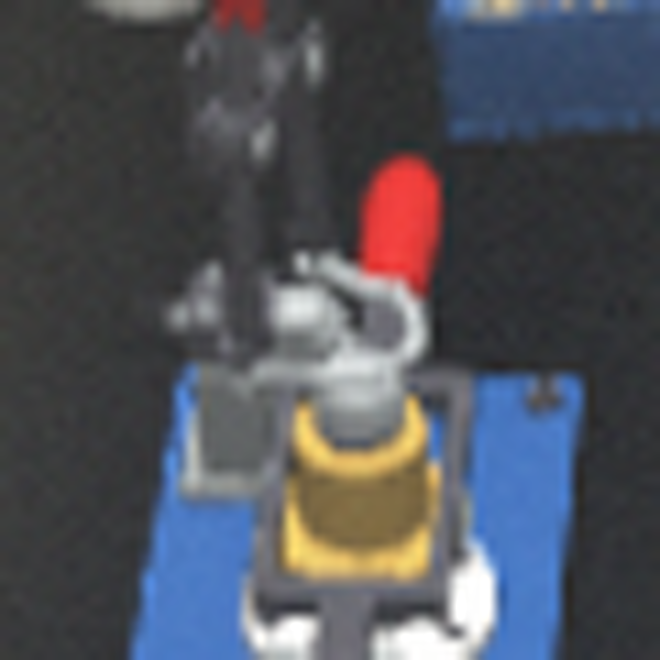

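View pics/jt.png

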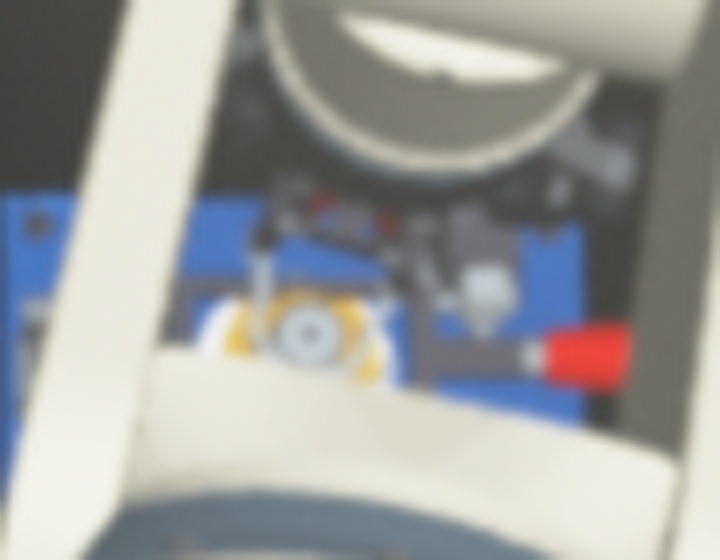

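```bash
cat > fit.py <<'E'
from rig import r
from ov import *
import sys
def go(n,ring,stub,z,yaw=-.285):
    d=np.load(n+".npz"); g=r.grab_frame("side");f=r.grab_frame("top")
    g["image"]=d["g"];f["image"]=d["f"]
    I=frame(0,0,yaw)
    def segs():
        L=[]
        T=frame(ring[0],ring[1],yaw)
        for a,b in circ(14,z)+[((0,0,z),(20,0,z)),((-14,0,z),(-18,0,z)),((0,14,z),(0,20,z)),((0,-14,z),(0,-20,z))]: L.append((T(a)[0],T(b)[0]))
        T=frame(stub[0],stub[1],0)
        for a,b in circ(12.5,93)+circ(9.5,97): L.append((T(a)[0],T(b)[0]))
        return L
    E=lambda p:np.atleast_2d(p)
    draw(g,segs(),E,240,190,30,22,20,f"pics/{n}fs.png"); draw(f,segs(),E,300,185,40,26,18,f"pics/{n}ft.png")
    a=cv2.imread(f"pics/{n}fs.png");b=cv2.imread(f"pics/{n}ft.png")
    c=np.zeros((a.shape[0]+b.shape[0],max(a.shape[1],b.shape[1]),3),np.uint8);c[:a.shape[0],:a.shape[1]]=a;c[a.shape[0]:,:b.shape[1]]=b
    cv2.imwrite(f"pics/{n}_{sys.argv[1]}.png",cv2.resize(c,None,fx=.65,fy=.65,interpolation=cv2.INTER_AREA) if 0 else c[:,:800] if c.shape[0]<=600 else cv2.resize(c,None,fx=600/c.shape[0],fy=600/c.shape[0]))
E
python3 - v1 <<'E'
from fit import *
go("j",(575.2-21.6,-119.7+6.3),(552.6,-113.5),110.5)
E
ls pics | grep j_
```

```text
j_v1.png
```

View pics/j_v1.png

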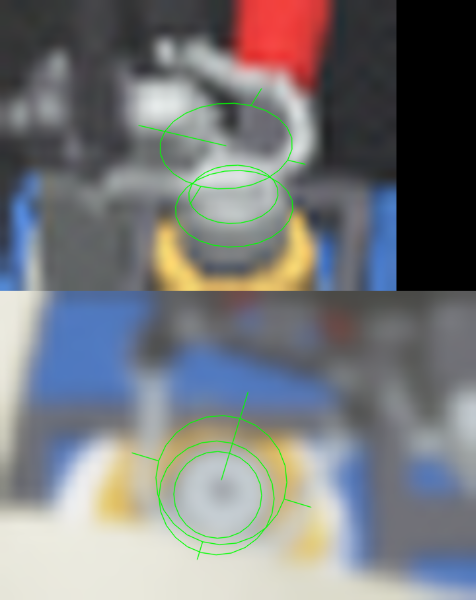

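```bash
python3 - v1 <<'E'
from fit import *
for n,c,z in(("i",(574.5,-118.9),157.7),("j",(575.2,-119.7),110.5)):
    d=np.load(n+".npz"); g=r.grab_frame("side");f=r.grab_frame("top"); g["image"]=d["g"];f["image"]=d["f"]
    T=frame(c[0],c[1],-.285); T2=frame(552.6,-113.5,0)
    L=[(T(a)[0],T(b)[0]) for a,b in circ(14,z,-22.5)+[((-22.5,0,z),(0,0,z))]]+[(T2(a)[0],T2(b)[0]) for a,b in circ(9.5,97)+circ(12.5,93)+circ(17.5,78.5)]
    E=lambda p:np.atleast_2d(p)
    draw(g,L,E,238,170,36,50 if n=="i" else 40,12 if n=="i" else 15,f"pics/k{n}s.png"); draw(f,L,E,300,180,36,28,20,f"pics/k{n}t.png")
E
```

```text
(no output)
```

View pics/kis.png

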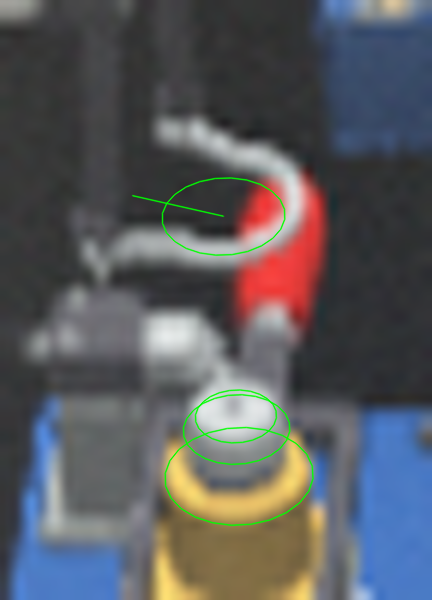

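View pics/kit.png

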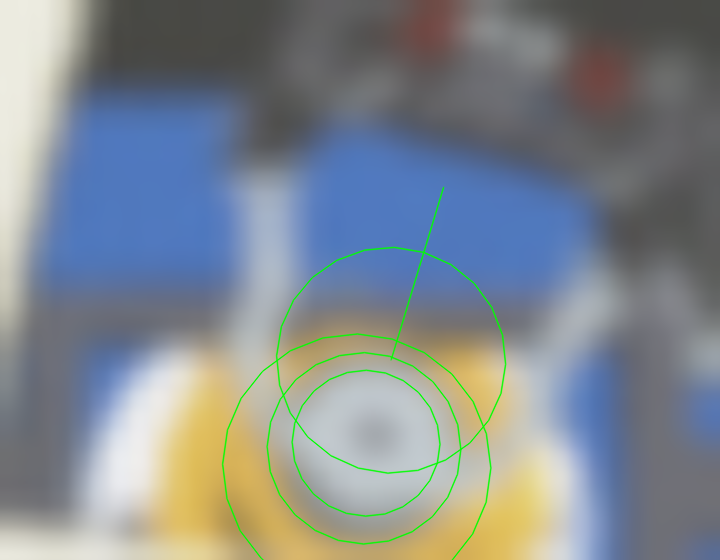

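View pics/kjs.png

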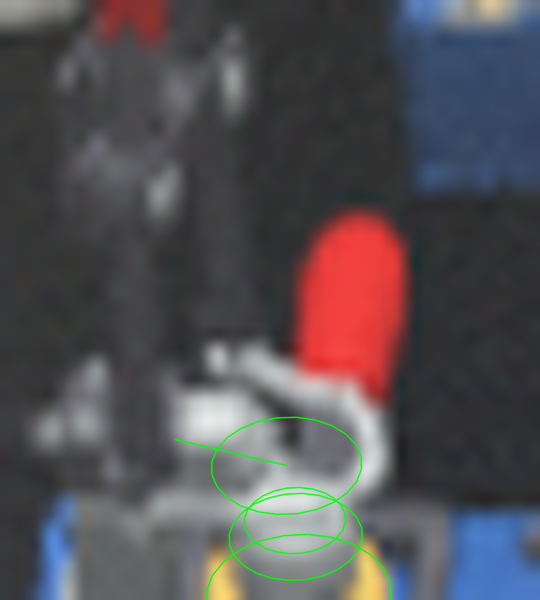

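View pics/kjt.png

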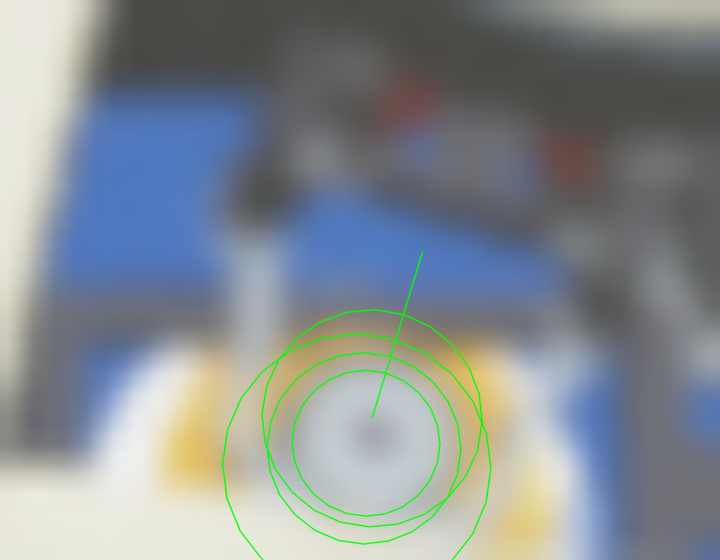

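arm_command --pt "0 0 0.004 0 0 0" --pt "0 0 0.004 0 0 0" --pt "0 0 0.003 0 0 0" --pt "0 0 0 0 0 0" --pt "0 0 0 0 0 0"

```text
clock: 13.43
eef_pos: [574.5, -119.7, 226.8]
tcp_rot: [-3.141, 0.0, 1.286]
contact_force: [0.0, 0.6, -2.4]
opening: 0.27
```

```bash
python3 look.py l; cat > kk.py <<'E'
import sys
from fit import *
n,x,y,z=sys.argv[1],*map(float,sys.argv[2:5])
d=np.load(n+".npz"); g=r.grab_frame("side");f=r.grab_frame("top"); g["image"]=d["g"];f["image"]=d["f"]
T=frame(x,y,-.285); T2=frame(553.5,-115,0)
L=[(T(a)[0],T(b)[0]) for a,b in circ(14,z,-22.5,-1.8)]+[(T2(a)[0],T2(b)[0]) for a,b in circ(9.5,97)+circ(12.5,93)]
E=lambda p:np.atleast_2d(p)
draw(g,L,E,238,185,36,30,20,f"pics/k{n}s.png"); draw(f,L,E,300,180,36,28,20,f"pics/k{n}t.png")
E
python3 kk.py l 575.2 -119.7 99.5
```

```text
[ 574.74854225 -119.77017347  227.27581515] [-3.14153721e+00  4.17840596e-06  1.28598600e+00] 0.2719050002832281 [-0.43478885  0.27724828 -1.29394636] [-0.04970214  0.00384807  0.01785383] 13.5333
```

View pics/kls.png

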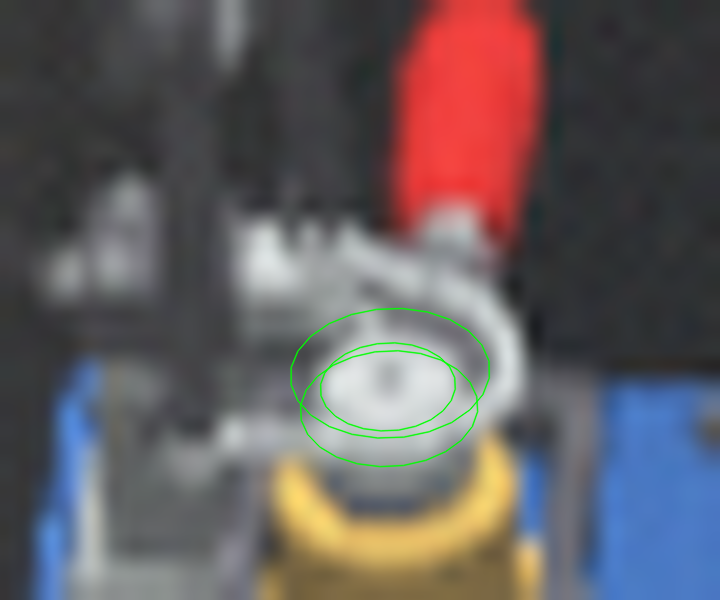

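View pics/klt.png

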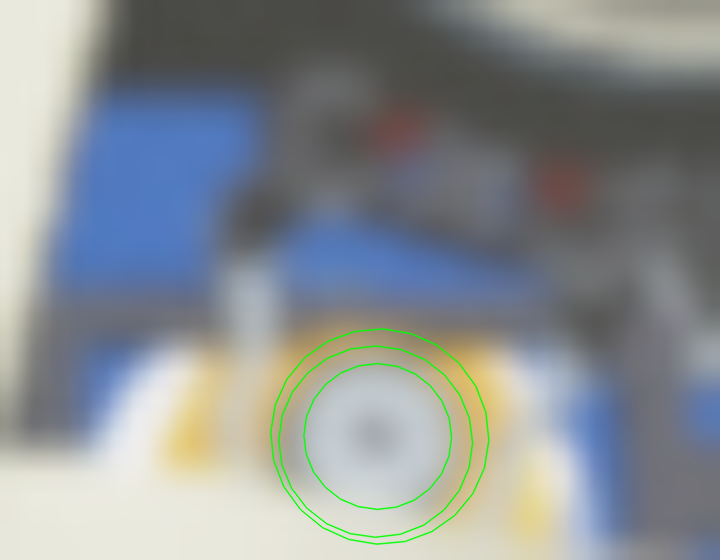

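View pics/ls.png

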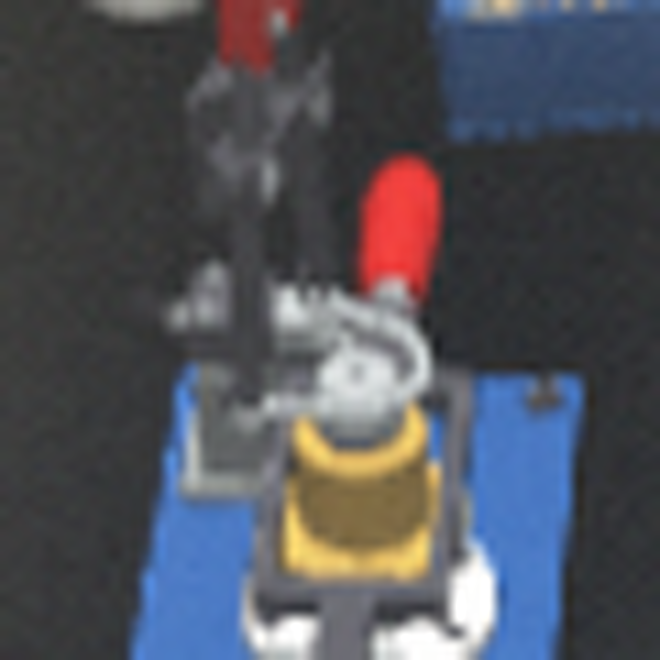

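arm_command --pt "0.0014 0.0005 0.001 0 0 0" --pt "0 0 0.001 0 0 0" --pt "0 0 0.001 0 0 0" --pt "0 0 0.001 0 0 0" --pt "0 0 0 0 0 0"

```text
clock: 14.05
eef_pos: [575.4, -118.5, 223.0]
tcp_rot: [-3.141, 0.0, 1.286]
contact_force: [-0.2, -0.0, -2.0]
opening: 0.273
```

```bash
python3 look.py m;  python3 kk.py m 576.2 -118.7 95.5
```

```text
[ 575.54558071 -118.55453858  223.24289591] [-3.14150221e+00  2.01959190e-05  1.28603419e+00] 0.27385779646327163 [ 0.0683619   0.42100684 -2.62435421] [0.00033786 0.01199134 0.01552559] 14.15
```

View pics/kms.png

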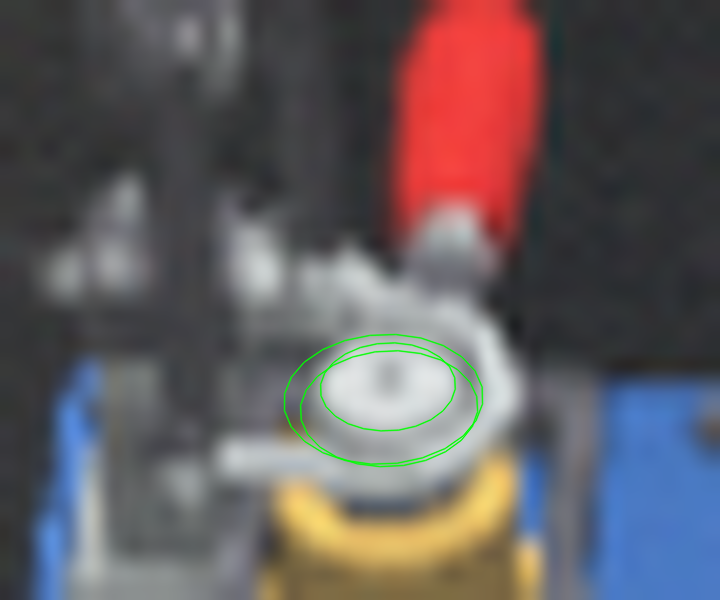

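View pics/kmt.png

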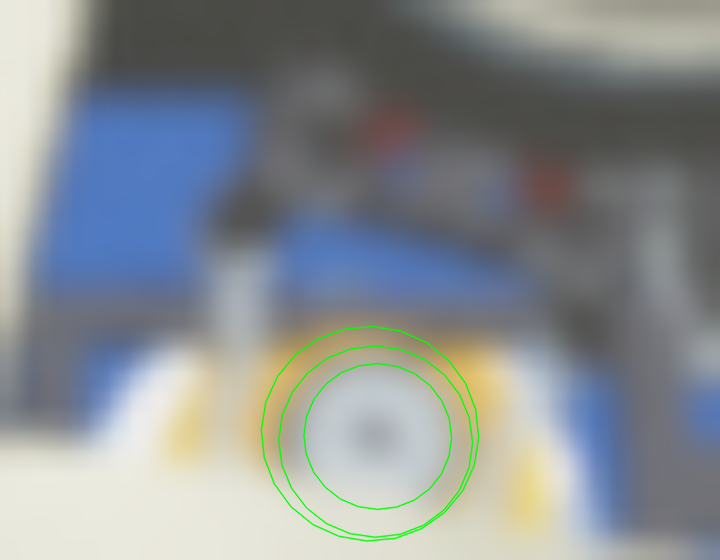

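arm_command --pt "0 0 0.001 0 0 0" --pt "0 0 0.001 0 0 0" --pt "0 0 0.001 0 0 0" --pt "0 0 0 0 0 0"

```text
clock: 14.58
eef_pos: [575.4, -118.5, 220.0]
tcp_rot: [-3.141, 0.0, 1.286]
contact_force: [1.0, 0.4, -2.3]
opening: 0.272
```

arm_command --pt "0 0 0.001 0 0 0" --pt "0 0 0.001 0 0 0" --pt "0 0 0.001 0 0 0" --pt "0 0 0 0 0 0"

```text
clock: 14.92
eef_pos: [575.4, -118.5, 217.0]
tcp_rot: [-3.141, 0.0, 1.286]
contact_force: [-0.7, 0.0, -2.0]
opening: 0.276
```

arm_command --pt "0 0 0.001 0 0 0" --pt "0 0 0.001 0 0 0" --pt "0 0 0.001 0 0 0" --pt "0 0 0.001 0 0 0" --pt "0 0 0 0 0 0"

```text
clock: 15.33
eef_pos: [575.5, -118.5, 213.0]
tcp_rot: [-3.141, 0.0, 1.286]
contact_force: [-0.7, -0.3, -2.1]
opening: 0.271
```

```bash
python3 look.py n;  python3 kk.py n 575.4 -118.5 84.6
```

```text
[ 575.58208437 -118.56018129  213.23003972] [-3.14151626e+00  2.56169428e-05  1.28603621e+00] 0.27003481940290186 [ 0.27221352  0.95687632 -2.55227712] [ 0.01662868 -0.07090114  0.02589339] 15.4333
```

View pics/kns.png

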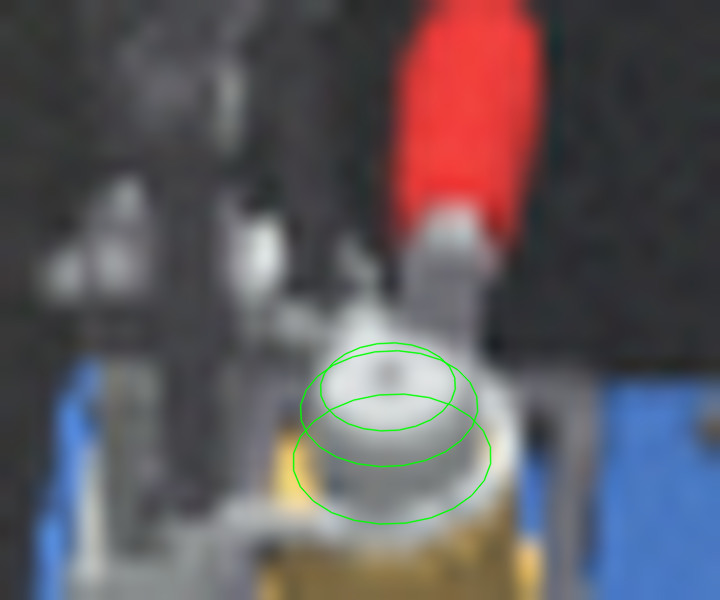

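View pics/knt.png

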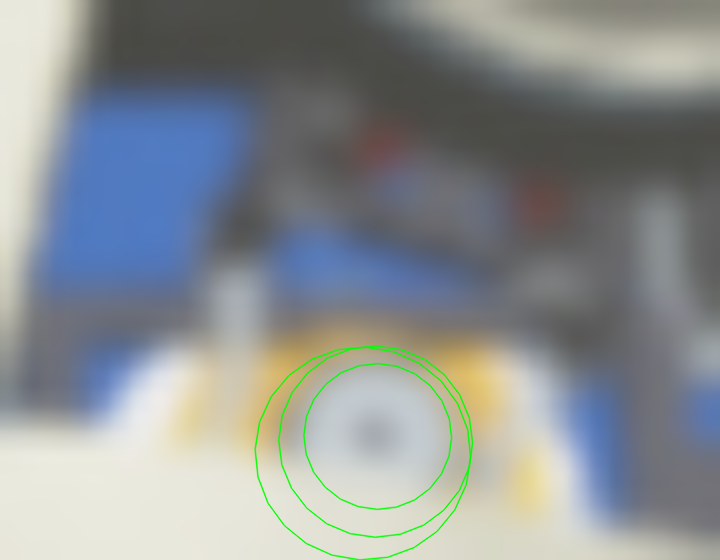

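arm_command --pt "0 0 0.001 0 0 0" --pt "0 0 0.001 0 0 0" --pt "0 0 0.0005 0 0 0" --pt "0 0 0 0 0 0" --pt "0 0 0 0 0 0"

```text
clock: 15.95
eef_pos: [575.5, -118.6, 210.7]
tcp_rot: [-3.141, 0.0, 1.286]
contact_force: [-0.5, -0.3, -2.3]
opening: 0.275
```

arm_command --pt "0 0 0.0005 0 0 0" --pt "0 0 0.0005 0 0 0" --pt "0 0 0 0 0 0" --pt "0 0 0 0 0 0"

```text
clock: 16.28
eef_pos: [575.6, -118.5, 209.8]
tcp_rot: [3.142, -0.0, 1.286]
contact_force: [-0.5, 0.9, -2.4]
opening: 0.273
```

```bash
python3 look.py p;  python3 kk.py p 575.4 -118.5 81
```

```text
[ 575.59984165 -118.57363992  209.77819668] [-3.14158190e+00 -1.25278871e-06  1.28599129e+00] 0.27865007932068153 [-0.10042039  1.07257295 -2.17223402] [ 0.01553939 -0.03238326 -0.00791075] 16.3833
```

View pics/kps.png

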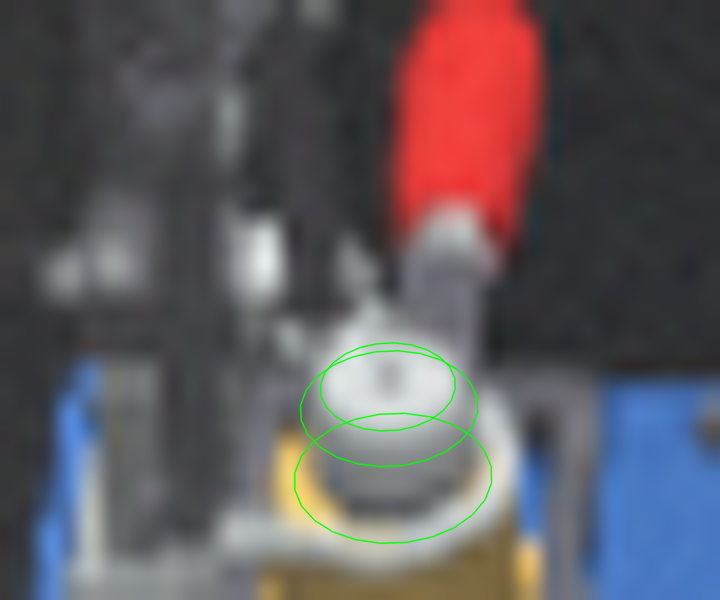

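arm_command --pt "0 0 0.0005 0 0 0" --pt "0 0 0.0003 0 0 0" --pt "0 0 0 0 0 0" --pt "0 0 0 0 0 0"

```text
clock: 16.82
eef_pos: [575.6, -118.6, 209.0]
tcp_rot: [-3.142, 0.0, 1.286]
contact_force: [0.1, -0.1, -2.6]
opening: 0.273
```

arm_command --pt "0 0 0.0003 0 0 0" --pt "0 0 0 0 0 0" --pt "0 0 0 0 0 0"

```text
clock: 17.07
eef_pos: [575.6, -118.5, 208.7]
tcp_rot: [-3.142, -0.0, 1.286]
contact_force: [0.1, -0.1, -1.8]
opening: 0.276
```

arm_command --pt "0 0 0.0003 0 0 0" --pt "0 0 0 0 0 0" --pt "0 0 0 0 0 0"

```text
clock: 17.32
eef_pos: [575.6, -118.6, 208.4]
tcp_rot: [3.142, 0.0, 1.286]
contact_force: [-0.7, -0.3, -2.0]
opening: 0.272
```

arm_command --pt "0 0 0.0003 0 0 0" --pt "0 0 0 0 0 0" --pt "0 0 0 0 0 0"

```text
clock: 17.57
eef_pos: [575.6, -118.6, 208.1]
tcp_rot: [3.142, 0.0, 1.286]
contact_force: [-0.8, -0.2, -2.9]
opening: 0.274
```

arm_command --pt "0 0 0.0003 0 0 0" --pt "0 0 0 0 0 0" --pt "0 0 0 0 0 0"

```text
clock: 17.82
eef_pos: [575.6, -118.6, 207.8]
tcp_rot: [3.142, 0.0, 1.286]
contact_force: [0.2, 0.4, -2.7]
opening: 0.275
```

arm_command --pt "0 0 0.0003 0 0 0" --pt "0 0 0 0 0 0" --pt "0 0 0 0 0 0"

```text
clock: 18.07
eef_pos: [575.6, -118.6, 207.5]
tcp_rot: [3.142, 0.0, 1.286]
contact_force: [0.4, 0.2, -1.5]
opening: 0.278
```

arm_command --pt "0 0 0.0004 0 0 0" --pt "0 0 0 0 0 0" --pt "0 0 0 0 0 0"

```text
clock: 18.32
eef_pos: [575.7, -118.6, 207.1]
tcp_rot: [3.141, 0.0, 1.286]
contact_force: [0.5, -0.1, -1.2]
opening: 0.276
```

arm_command --pt "0 0 0.0004 0 0 0" --pt "0 0 0 0 0 0" --pt "0 0 0 0 0 0"

```text
clock: 18.57
eef_pos: [575.7, -118.6, 206.7]
tcp_rot: [3.141, 0.0, 1.286]
contact_force: [0.4, -0.6, -0.8]
opening: 0.278
```

```bash
python3 look.py q;  python3 kk.py q 575.5 -118.5 79
```

```text
[ 575.64228191 -118.57252148  206.73164614] [ 3.14146557e+00 -1.64078723e-05  1.28596579e+00] 0.272534967296325 [ 0.10349007  0.14536361 -0.47078356] [-0.09548721 -0.08714671 -0.03213162] 18.6667
```

View pics/kqs.png

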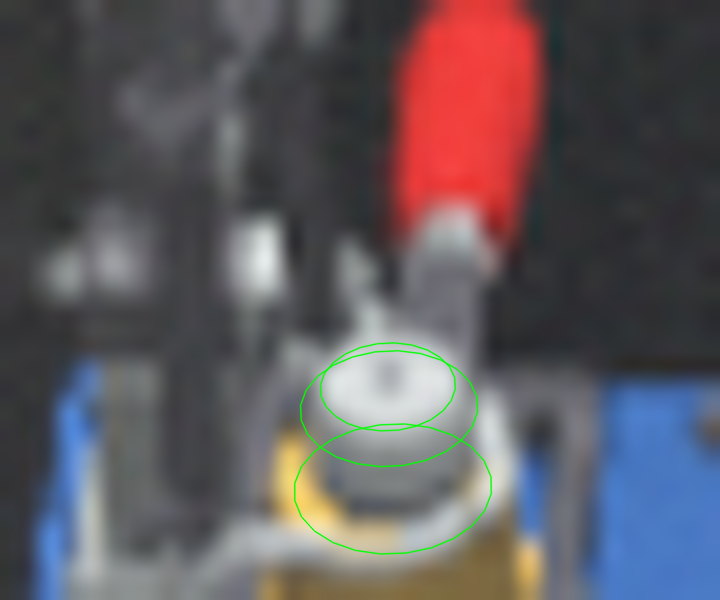

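```bash
python3 - <<'E'
from ov import *
import pickle
from rig import r
f0,g0=pickle.load(open("f0.pkl","rb"))
d=np.load("i.npz"); g1=dict(g0);g1["image"]=d["g"]
T=frame(553.5,-115,0)
for g,z,n in((g0,90.5,"r0"),(g1,78.5,"r1")):
    L=circ(9.5,97)+circ(12.5,z)+circ(17.5,z)
    draw(g,L,T,244,198,28,28,14,f"pics/{n}.png")
a=cv2.imread("pics/r0.png");b=cv2.imread("pics/r1.png");cv2.imwrite("pics/r01.png",np.hstack([a,b]))
E
```

```text
(no output)
```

View pics/r01.png

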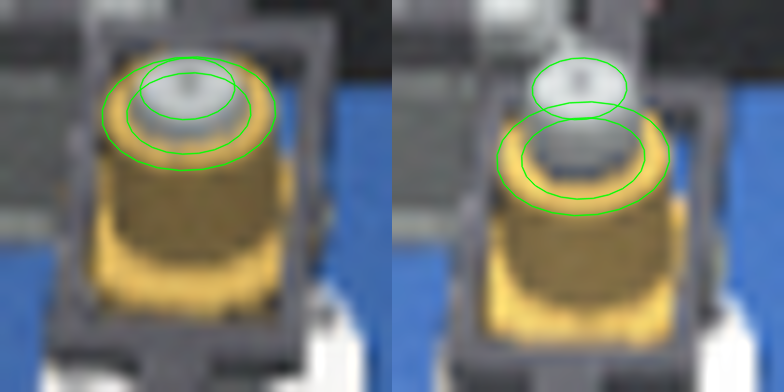

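```bash
python3 - <<'E'
import numpy as np,cv2
ims=[]
for n in "npq":
    g=np.load(n+".npz")["g"]; ims.append(cv2.resize(g[200:220,244:266],None,fx=12,fy=26,interpolation=cv2.INTER_CUBIC))
for i,n in enumerate("npq"): cv2.putText(ims[i],n,(5,20),0,.7,(0,255,0),1)
for im in ims:
    for k in range(0,20,2): cv2.line(im,(0,k*26),(6,k*26),(0,255,0),1)
cv2.imwrite("pics/npq.png",np.hstack(ims))
E
```

```text
(no output)
```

View pics/npq.png

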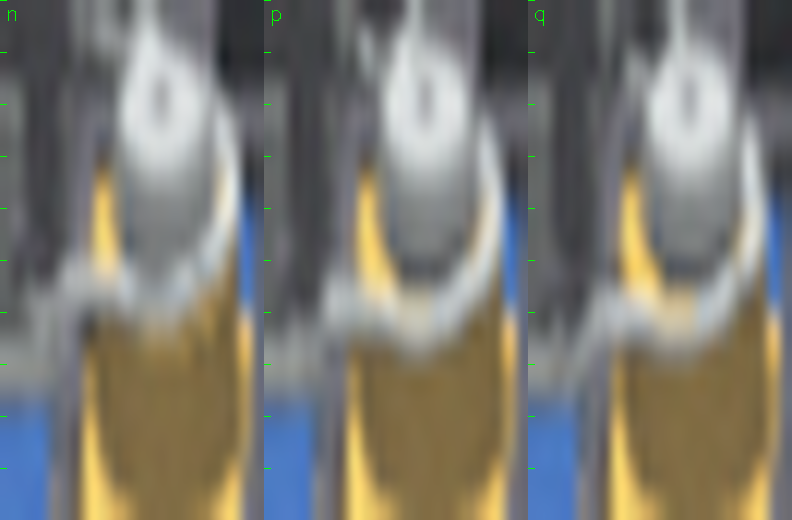

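arm_command --pt "0 0 -0.001 0 0 0" --pt "0 0 -0.001 0 0 0" --pt "0 0 -0.001 0 0 0" --pt "0 0 0 0 0 0" --pt "0 0 0 0 0 0" --pt "0 0 0 0 0 0"

```text
clock: 19.27
eef_pos: [575.5, -118.5, 209.6]
tcp_rot: [-3.141, -0.0, 1.286]
contact_force: [1.1, -0.6, -2.6]
opening: 0.281
```

```bash
python3 look.py s; python3 - <<'E'
import numpy as np,cv2
ims=[]
for n in "pqs":
    g=np.load(n+".npz")["g"]; ims.append(cv2.resize(g[200:220,244:266],None,fx=12,fy=26,interpolation=cv2.INTER_CUBIC))
    cv2.putText(ims[-1],n,(5,20),0,.7,(0,255,0),1)
    for k in range(0,20,2): cv2.line(ims[-1],(0,k*26),(6,k*26),(0,255,0),1)
cv2.imwrite("pics/pqs.png",np.hstack(ims))
E
```

```text
[ 575.4994611  -118.55472851  209.595028  ] [-3.14138201e+00  8.68898080e-06  1.28598536e+00] 0.27228748070911646 [-0.16487429  0.31743994 -2.58469721] [-0.01221194  0.00198545  0.03045202] 19.3667
```

View pics/pqs.png

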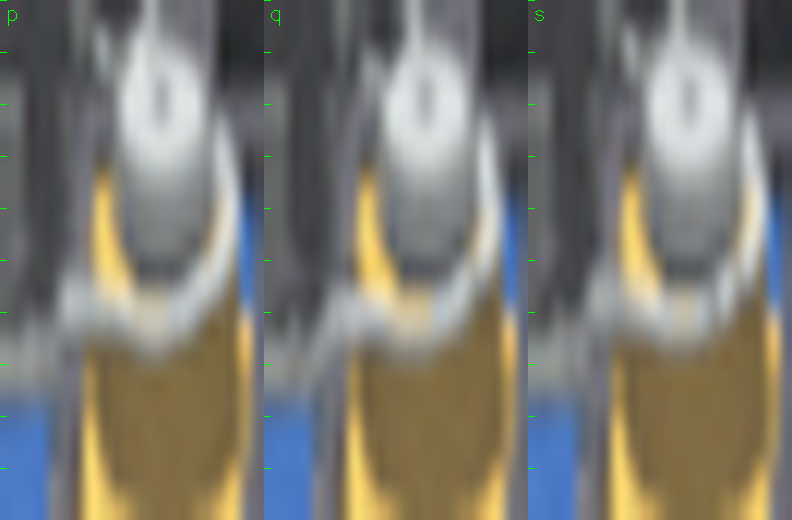

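View pics/st.png

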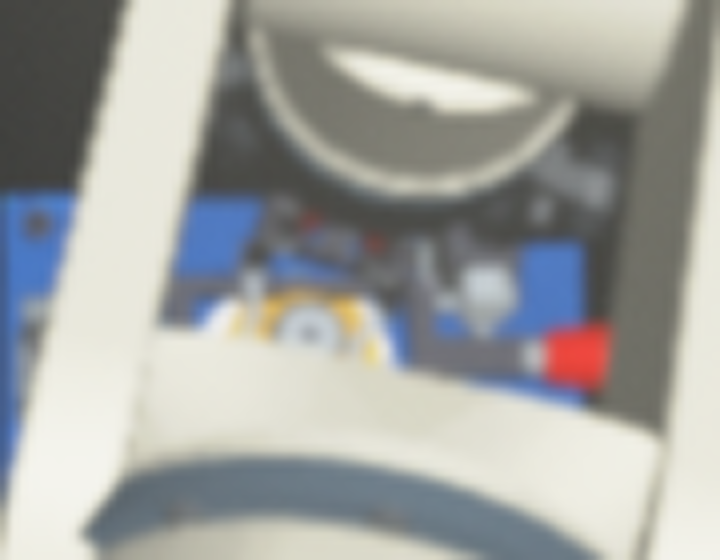

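arm_command --pt "-0.0008 0 0 0 0 0" --pt "0 0 0 0 0 0" --pt "0 0 0 0 0 0" --pt "0 0 0 0 0 0"

```text
clock: 19.7
eef_pos: [575.3, -119.4, 209.7]
tcp_rot: [-3.142, 0.0, 1.286]
contact_force: [0.3, -1.2, -2.4]
opening: 0.275
```

```bash
python3 - <<'E'
from rig import r
s=r.sense();print(s["eef_pos"],s["opening"],s["contact_force"],s["wrist_torque"])
E
```

```text
[ 575.34869578 -119.36391158  209.68024703] 0.2750252555134479 [ 0.29276793 -1.15587881 -2.42494024] [ 0.02538068 -0.0307999  -0.03375072]
```

Wrist force is just the pliers' weight and the ring is free, so I'm handing the job in.

```bash
python3 - <<'E'
from rig import r
print(r.sign_off())
E
```

```text
the job is handed in; nothing more can be done
None
```

I pressed the lever to its stop and let go. I then squeezed the pliers, lifted them out of the stand with the spread ring, and lowered the ring over the stub to the groove. The job was handed in at about 20 s with the pliers still squeezed and in hand. No verdict was reported.

**Last checks**
- **Lever:** at the stop the push rose to about 20 N at 58 mm height. The pictures afterwards show the grip and sleeve down and the bolt over the lever.
- **Ring height:** I estimate 81.3 mm, from how far the arm rose and fell since the grasp. That agrees with where the ring touched the sleeve, which I set to within about 1 mm from force and pictures.
- **Ring centring:** the pictures put the ring within about 1 to 2 mm of the stub's axis. That is at the limit of their resolution.
- **Forces:** at the end the wrist read about −2.4 N, which is just the weight of the pliers. The steady finger opening is consistent with fully squeezed handles.

**Points that disagreed or are less certain**
- **Light touch on the sleeve:** feeling for the sleeve, I went down until the ring touched it lightly (under 2 N) and tilted slightly. I then raised it 3 mm. The picture after that showed it level and free.
- **Last sideways move:** I then moved the ring 0.8 mm sideways to centre it. I checked that only by force, not with another picture.
- **Camera positions:** the camera estimates of the stub and ring differed from the arm's own position by about 1 to 2 mm. I aligned the ring to the stub within the same pictures instead.
- **Finger opening:** it read about 23 mm, against the stated 28 mm over the squeezed handles. I did not find out why.

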